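Sort the trolley top after an endoscopy

TASK

Clear the trolley after the examination. Secure the two specimens before anything else is put away: stand the wide pot in the large bay of the grey rack and the slim vial in its small bay, never tipping them; then stand both endoscope valves in the steel tray and the bite block in the white slatted basket. Everything is to end standing the way up it stands now, flat on the floor of its own container, and the gallipot and gel jar are to be left alone.

Things in the scene. Friction and masses are not known exactly. Their poses are not given: they have to be found in the camera images.
- pot: Wide specimen pot, loose, standing upright: round, pale body 50 mm across with a paper band, white screw lid 52 mm across; 57 mm tall in all, the lid is the top 13 mm. Origin: centre of the underside; z up along its axis. About 60 g.
- vial: Slim specimen vial, loose, standing upright: round, pale body 27 mm across with a paper band, white lid 28 mm across; 66 mm tall in all, the lid is the top 16 mm. Origin: centre of the underside; z up along its axis. About 30 g.
- long_valve: Endoscope valve with the long thin stem, loose, standing on its black button with the stem up: button 26 mm across and 10 mm high, above it a steel stem 12 mm across with dark seal rings (13 mm across), 46 mm tall in all. Origin: centre of the underside (button face); z up along the stem. About 30 g.
- short_valve: Endoscope valve with the short thick stem, loose, standing on its black button with the stem up: button 34 mm across and 12 mm high, above it a plain steel stem 20 mm across, 34 mm tall in all. Origin: centre of the underside (button face); z up along the stem. About 40 g.
- bite_block: White plastic bite block (mouthpiece), loose, standing on its flange: flat flange 60 mm (its x) by 40 mm (its y), 5 mm thick, with an upright rectangular tube on its middle, 40 mm (x) by 26 mm (y) outside, walls 5 mm, open through; 40 mm tall in all. Origin: centre of the underside of the flange; z up along the tube. Its yaw varies. About 30 g.
- steel_tray: Shallow steel tray, fixed, for both valves: 150 mm (its x) by 130 mm (its y), 22 mm high, open on top, walls and floor 4 mm thick. Origin: centre of its underside; z up.
- basket: White slatted plastic basket, fixed, for the bite block: 150 mm (its x) by 130 mm (its y), 34 mm high, open on top, walls and floor 5 mm thick, with a small upright post inside each corner. Origin: centre of its underside; z up.
- rack: Grey specimen rack, fixed: a block 82 mm (its x) by 138 mm (its y), 25 mm high, with two square bays open on top, their floor 5 mm above its underside. Large bay, for the pot: 72 x 72 mm, its centre at x = 0, y = -28 mm. Small bay, for the vial: 46 x 46 mm, its centre at x = 0, y = +41 mm. Origin: centre of the rack's underside; z up.
- gallipot: Bystander: small round steel bowl, 68 mm across the rim, 38 mm high, loose. Leave it alone. Origin: centre of its underside.
- gel_jar: Bystander: round white jar with a grey lid, 54 mm across, 60 mm high, loose. Leave it alone. Origin: centre of its underside.

How it is judged:
By the outcome, as a careful person would: the job done as asked, in the order asked, and still so for the second after the job is handed in, with the robot touching nothing.
It also fails if it takes over 128 s, if anything falls off the work surface, if the arm or the gripper's body presses on something with over 40 N, if the wrist force passes 120 N, or if a joint passes its speed limit or range.

ROBOT

A 6-joint arm with a two-finger parallel gripper is mounted at the origin on the work surface. World frame = base frame: x ahead of the robot, y to its left, z up, the work surface at z = 0. Lengths are in m, angles in rad, forces in N, time in s.
With the tool pointing down it reaches from about 0.35 to 0.775 m from the base axis. Payload 5.5 kg.
Tool frame: the origin (TCP) lies on the mounting face of the last link; the fingertips stand 173 mm ahead of it and the grasp point (between the pads) lies 155 mm ahead of it; z points along the fingers, y is the direction in which the jaws open and shut (so a half turn about z gives the same grasp; the last joint's range is limited). The gripper opens to 85 mm and grips with 20 to 120 N. Pads are 22 mm wide; open, the fingers measure 114 mm over their backs; the gripper's body (76 mm by 85 mm) begins 54 mm behind the grasp point. The pads swing forward as they close: fully open they stand 13 mm farther back than shut.
Start: joints at [1.058, 0.313, 0.046, 1.304, 0, 1.431], TCP at [0.209, 0.536, 0.405] pointing down, gripper open.
Joint ranges: [-2.76, 2.76], [-0.86, 1.69], [-1.03, 1.26], [-2.2, 2.34], [-1.47, 1.5], [-3.14, 3.14]. Speed limits (rad/s): [2.57, 2.57, 3.14, 3.14, 3.14, 3.14].

INTERFACE

Orientations are given as a unit quaternion [w, x, y, z].
In Python, from workcell import get_state, eyes, env gives the robot as it stands. The module is installed in compiled form; this text tells all that it offers.
- The arm moves only by the tool carry_out, never from a script. Its argument "motion" is a list of rows, each an object of numbers: "jaw": the opening, from -1 (shut) to 1 (fully open); "tx", "ty", "tz": the shift along the tool's x, y, z in cm; "wx", "wy", "wz": the turn, a rotation vector about the tool's x, y, z in degrees. In form: [{"jaw": .., "tx": .., "ty": .., "tz": .., "wx": .., "wy": .., "wz": ..}, ...]. A call has 1 to 20 rows; each row shifts and turns the commanded pose from where the row before left it, along the tool's axes as they then stand; what a row does not reach is not made up. A row lasts 1/8 s, in which the tool goes at most 62.5 mm and 10.7 degrees, less where a joint would pass 70% of its speed; a pose out of reach is approached as far as the arm can. A call with a gripper value outside its range is refused whole. The fingers move at their own pace and stop on an object; "force" is the grip in N (left out, the last holds). Time passes only in rows, so rows that do not move let the fingers close. It gives the time, the measured TCP pose, the force and the opening at its end, in the units of the state.
- get_state(): the state, without advancing time (a new reading comes with each control period).
- eyes.read_camera(name): name is "scene" or "top" or "wrist"; returns the picture (420x560x3 uint8, blue, green, red); there is no depth.
- eyes.calibration(name): a dict with "K" (3x3 intrinsics, pixels), "camera_from_world" (4x4, takes a point from world to camera coordinates). Camera axes: x right, y up, looking along -z (the intrinsics and any distortion apply to the point x, -y, -z); pixel columns grow to the right and rows downward; lengths in m; the calibration is good to about 2 mm. A picture is of the moment at which its call begins: read the wrist's pose just before it. calibration takes no time and is no camera call; for the wrist camera it gives the pose at the moment of the call.
- env.hand_in(): hands the job in, once; it reports no verdict.
The state is a dict: "clock": time; "joint_pos": joint angles; "qvel": joint speeds; "tau": joint torques, N m; "tcp_pos": TCP position; "orientation": TCP orientation; "wrist_force": force on the tool from outside, world axes, zero at the start; "ft_torque": the same for the moment, N m; "finger_gap": finger opening in m.
Only numpy, scipy, OpenCV 4.12 (cv2) and the standard library are available. Lean on these libraries where they do the work, as an engineer would, in place of code of your own. Each camera call takes 0.05 s, during which the arm holds its last target.

## Working session

There is one attempt and no reset: what is moved stays moved. The work goes in short steps, Python scripts to look and compute and a tool call to move; the robot and the scene stay as the last step left them, time stands still between calls to the robot, and variables do not carry over. Pictures are saved under pics/ and viewed, and the job is handed in when it is done.

Besides the shell and the picture viewer there is one more tool, called after ">>>" by a JSON object that holds its "api" and its "payload", one argument or row to a line. carry_out: Moves the arm, as the interface text tells. Its arguments: {"type":"object","properties":{"motion":{"type":"array"},"force":{"type":"number"}},"required":["motion"]}

```bash
mkdir -p pics; ls
python3 - <<'E'
from workcell import get_state, eyes, env
import cv2
s=get_state();print(s)
for n in ("scene","top"):
    cv2.imwrite(f"pics/{n}0.png",eyes.read_camera(n)); c=eyes.calibration(n);print(n,c)
E
```

```text
pics
{'clock': 0.0, 'joint_pos': array([ 1.05842651e+00,  3.14040271e-01,  4.49738255e-02,  1.30356737e+00,
       -1.26315279e-05,  1.43118756e+00]), 'qvel': array([ 4.56000679e-04, -2.30797873e-04,  8.79857817e-04, -2.71047513e-03,
       -1.23073493e-03,  4.01200341e-06]), 'tau': array([ 9.39498059e-04, -4.80627215e+01,  2.98532063e+01,  1.92036980e-02,
       -1.49718267e-04, -8.85373652e-06]), 'tcp_pos': array([0.20933226, 0.53534408, 0.40378377]), 'orientation': array([-2.88240887e-04,  1.85303242e-01,  9.82680958e-01, -8.72379820e-04]), 'wrist_force': array([-0.72074693, -0.32199952, -0.35519555]), 'ft_torque': array([ 0.00599887, -0.00842584,  0.00446729]), 'finger_gap': 0.0853720668980367}
scene {'K': array([[504.95207894,   0.        , 274.58537148],
       [  0.        , 504.95207894, 220.0118538 ],
       [  0.        ,   0.        ,   1.        ]]), 'camera_from_world': array([[-0.78122051,  0.62407089, -0.01516704,  0.41382028],
       [-0.39242872, -0.47206249,  0.78940275,  0.20456044],
       [ 0.48548349,  0.6226496 ,  0.61368824, -1.34955347],
       [ 0.        ,  0.        ,  0.        ,  1.        ]])}
top {'K': array([[411.76827257,   0.        , 275.51528977],
       [  0.        , 411.76827257, 212.81189391],
       [  0.        ,   0.        ,   1.        ]]), 'camera_from_world': array([[-0.02095794, -0.9997642 , -0.00568425,  0.01095148],
       [ 0.98738245, -0.02159031,  0.15687496, -0.50981738],
       [-0.1569607 , -0.00232475,  0.98760211, -1.00347207],
       [ 0.        ,  0.        ,  0.        ,  1.        ]])}
```

View pics/scene0.png

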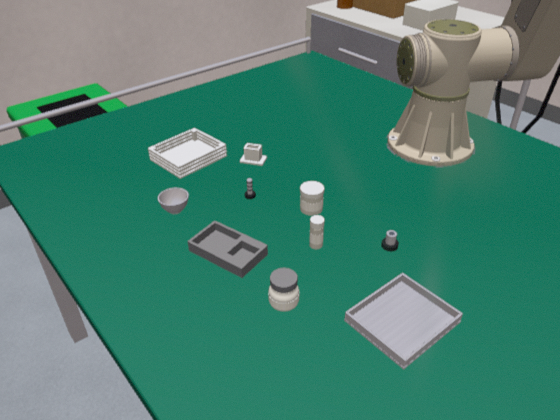

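View pics/top0.png

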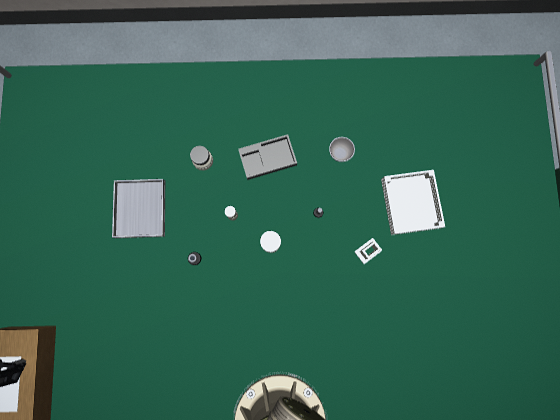

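```bash
cat > h.py <<'E'
from workcell import get_state, eyes, env
import cv2, numpy as np
def ray(c,u,v):
    K=c["K"];T=c["camera_from_world"];R=T[:3,:3];t=T[:3,3]
    d=np.array([(u-K[0,2])/K[0,0],-(v-K[1,2])/K[1,1],-1.]);return -R.T@t,R.T@d
def onz(c,u,v,z):
    o,d=ray(c,u,v);return o+d*(z-o[2])/d[2]
def proj(c,p):
    K=c["K"];T=c["camera_from_world"];q=T[:3,:3]@np.asarray(p)+T[:3,3]
    return K[0,2]+K[0,0]*q[0]/-q[2],K[1,2]-K[1,1]*q[1]/-q[2]
E
python3 - <<'E'
from h import *
c=eyes.calibration("top")
im=cv2.imread("pics/top0.png")
for n,u,v,z in [("pot",270.5,241,.057),("vial",230.5,212,.066),("lv",318.5,211,.046),("sv",194,258,.034),("bb",369,250,.03),("tray",138,208,.015),("basket",413,202,.03),("rack",267.5,157,.025),("gal",342,149,.038),("jar",200.5,155,.06)]:
    print(n,onz(c,u,v,z).round(3))
cv2.imwrite("pics/a.png",cv2.resize(im[125:275,100:300],None,fx=4,fy=4,interpolation=2))
cv2.imwrite("pics/b.png",cv2.resize(im[125:275,280:460],None,fx=4,fy=4,interpolation=2))
cv2.imwrite("pics/w0.png",eyes.read_camera("wrist"));w=eyes.calibration("wrist");print(w["K"]);s=get_state()
o,d=ray(w,280,210);print(o,d)
E
```

```text
pot [0.437 0.014 0.057]
vial [0.51  0.111 0.066]
lv [ 0.511 -0.108  0.046]
sv [0.401 0.207 0.034]
bb [ 0.412 -0.234  0.03 ]
tray [0.534 0.358 0.015]
basket [ 0.532 -0.353  0.03 ]
rack [0.661 0.018 0.025]
gal [ 0.675 -0.176  0.038]
jar [0.66  0.188 0.06 ]
[[303.04522037   0.         277.98292177]
 [  0.         303.04522037 209.83067739]
 [  0.           0.           1.        ]]
[0.13561624 0.56339746 0.37350234] [ 0.28467257 -0.10582316 -0.95278938]
```

View pics/a.png

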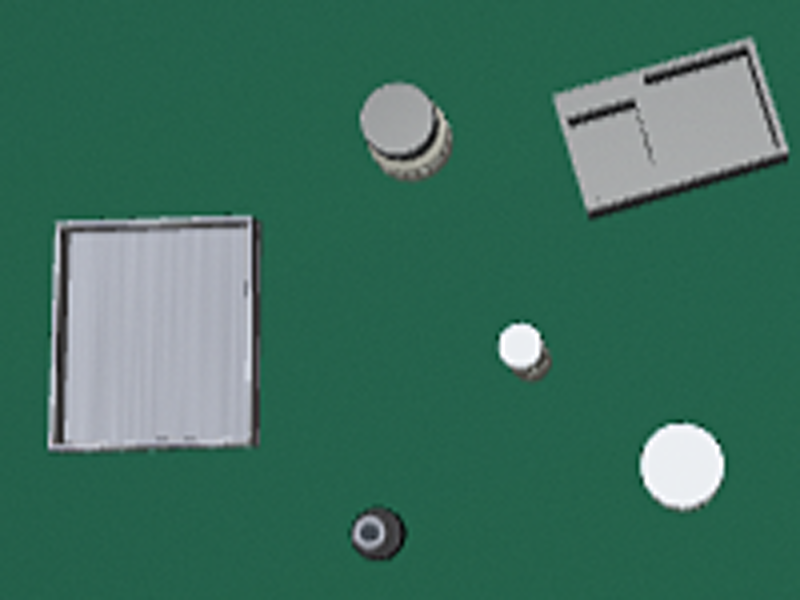

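View pics/b.png

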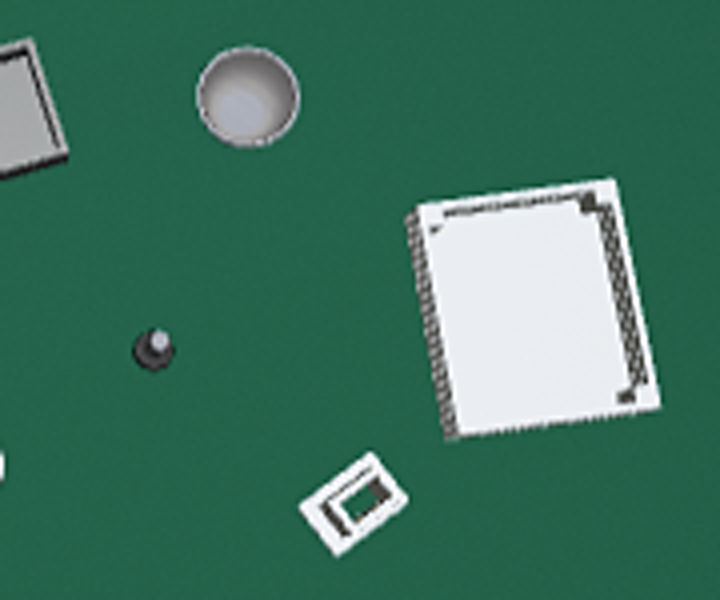

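View pics/w0.png

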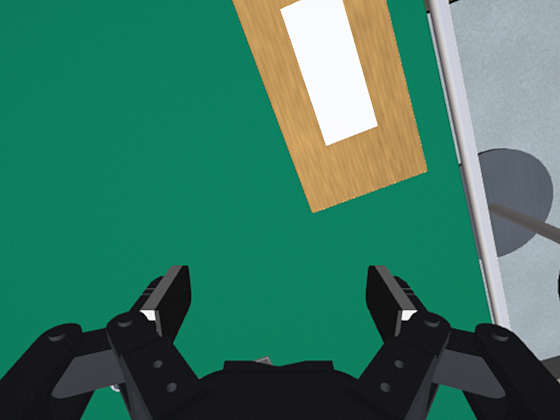

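```bash
cat > m.py <<'E'
from h import *
c=eyes.calibration("top")
im=cv2.imread("pics/top0.png")
def quad(n,cs,off,z):
    P=np.array([onz(c,off[0]+u/4-.375,off[1]+v/4-.375,z)[:2] for u,v in cs])
    L=[np.linalg.norm(P[i]-P[(i+1)%4]).round(4) for i in range(4)]
    e=(P[1]+P[2]-P[0]-P[3]); print(n,"ctr",P.mean(0).round(4),"sides",L,"yaw of edge0-1",np.degrees(np.arctan2(e[1],e[0])).round(1)); 
    e=(P[2]+P[3]-P[0]-P[1]); print("   yaw of edge1-2",np.degrees(np.arctan2(e[1],e[0])).round(1)); 
quad("rack",[(553,95),(752,39),(788,153),(588,212)],(100,125),.025)
quad("tray",[(57,221),(253,216),(257,445),(49,449)],(100,125),.022)
quad("basket",[(416,205),(615,180),(661,406),(456,436)],(280,125),.034)
quad("bbflange",[(299,506),(373,452),(409,498),(337,556)],(280,125),.005)
quad("bbtube",[(322,500),(366,466),(392,494),(348,530)],(280,125),.040)
# HSV non-green blobs
hsv=cv2.cvtColor(im,cv2.COLOR_BGR2HSV)
m=(~((hsv[...,0]>60)&(hsv[...,0]<95)&(hsv[...,1]>90))).astype(np.uint8)
m[:120]=0;m[290:]=0
n,l,st,ce=cv2.connectedComponentsWithStats(m)
for i in range(1,n):
    if st[i,4]>30: print(st[i],ce[i].round(1))
w=((hsv[...,1]<40)&(hsv[...,2]>170)).astype(np.uint8);w[:120]=0;w[290:]=0
n,l,st,ce=cv2.connectedComponentsWithStats(w)
print("white")
for i in range(1,n):
    if st[i,4]>8: print(st[i],ce[i].round(1))
E
python3 m.py
```

```text
rack ctr [0.6649 0.0187] sides [np.float64(0.1369), np.float64(0.0815), np.float64(0.1366), np.float64(0.0828)] yaw of edge0-1 -74.7
   yaw of edge1-2 -164.5
tray ctr [0.5346 0.3555] sides [np.float64(0.1284), np.float64(0.1507), np.float64(0.1333), np.float64(0.1498)] yaw of edge0-1 -90.0
   yaw of edge1-2 -178.7
basket ctr [ 0.5338 -0.3542] sides [np.float64(0.1303), np.float64(0.1487), np.float64(0.1317), np.float64(0.1511)] yaw of edge0-1 -83.4
   yaw of edge1-2 -173.7
bbflange ctr [ 0.4123 -0.2371] sides [np.float64(0.0601), np.float64(0.0371), np.float64(0.0604), np.float64(0.0397)] yaw of edge0-1 -54.5
   yaw of edge1-2 -144.8
bbtube ctr [ 0.4134 -0.2312] sides [np.float64(0.0353), np.float64(0.0234), np.float64(0.036), np.float64(0.0243)] yaw of edge0-1 -53.5
   yaw of edge1-2 -140.5
[548 120  12  51 421] [555.1 141.2]
[ 238  134   59   45 1701] [267.3 156.3]
[329 136  26  26 528] [341.5 148.8]
[190 146  23  25 429] [201.  157.7]
[ 381  169   64   66 3250] [412.4 201.9]
[ 112  179   53   59 3035] [138.3 208.1]
[225 206  13  14 139] [230.7 212.5]
[314 207   9  11  73] [318.1 212. ]
[260 231  21  22 370] [270.1 241.2]
[355 238  27  26 354] [367.7 250.6]
[188 252  13  13 134] [193.9 258.2]
white
[556 120   4  25  49] [558.2 129.3]
[287 136  10  27  28] [291.5 149.5]
[240 147  54  30 414] [264.9 165.3]
[333 147  14  13 130] [339.5 152.8]
[196 151  12  12  19] [203.3 158.4]
[202 154   9  13  17] [207.5 161.1]
[ 384  170   61   64 2634] [412.3 202.2]
[ 112  179   51   58 2443] [139.4 209. ]
[114 181   1  13  13] [114. 187.]
[117 180  25   1  25] [129. 180.]
[112 200   2  27  29] [112.9 213.8]
[225 206  10  11  95] [229.5 210.9]
[318 208   4   4  12] [319.5 209.5]
[260 231  21  21 342] [270.  240.9]
[355 238  27  26 248] [367.5 250.7]
[189 254   7   7  15] [192.  256.9]
```

```bash
cat >> h.py <<'E'
def go(x,y,z,ay=None,s=None):
    """print tool-frame shift (cm) of grasp point to (x,y,z), then turn wz to jaw angle ay (deg)"""
    s=s or get_state()
    from scipy.spatial.transform import Rotation as Ro
    q=s["orientation"];R=Ro.from_quat([q[1],q[2],q[3],q[0]]).as_matrix()
    g=s["tcp_pos"]+R[:,2]*.155
    d=R.T@(np.array([x,y,z])-g)*100
    cur=np.degrees(np.arctan2(R[1,1],R[0,1]))
    print("clock",round(s["clock"],2),"grasp",g.round(4),"zaxis",R[:,2].round(3),"jawang",cur.round(1),"gap",round(s["finger_gap"],4))
    out=f"shift cm {d.round(2)} dist {np.linalg.norm(d):.1f}"
    if ay is not None:
        w=(cur-ay+90)%180-90; out+=f" wz {w:.1f}  q1 {np.degrees(s['joint_pos'][0]):.0f} q6 {np.degrees(s['joint_pos'][5]):.0f}"
    print(out)
E
python3 - <<'E'
from h import *
c=eyes.calibration("scene");t=eyes.calibration("top")
im=cv2.imread("pics/scene0.png")
P={"pot":(.437,.014,.057),"vial":(.51,.111,.066),"lv":(.511,-.108,.046),"sv":(.401,.207,.034),"bb":(.412,-.235,.04)}
for k,p in P.items(): print(k,np.round(proj(c,p),1),np.round(proj(t,p),1))
for k,p in P.items():
    u,v=map(round,proj(c,p)); cv2.circle(im,(u,v),1,(0,0,255),-1)
cv2.imwrite("pics/s1.png",cv2.resize(im[130:260,220:420],None,fx=4,fy=4,interpolation=2))
go(.437,.014,.15,68.6)
E
```

```text
pot [311.7 187. ] [270.4 241.1]
vial [317.2 217.9] [230.6 212.1]
lv [250.9 179.6] [318.3 211.1]
sv [389.7 231.9] [194.  257.8]
bb [252.6 146.4] [370.5 249.5]
clock 0.15 grasp [0.2093 0.5352 0.249 ] zaxis [-0.001 -0.001 -1.   ] jawang 68.6 gap 0.0854
shift cm [-40.19 -40.23   9.95] dist 57.7 wz 0.0  q1 61 q6 82
```

View pics/s1.png

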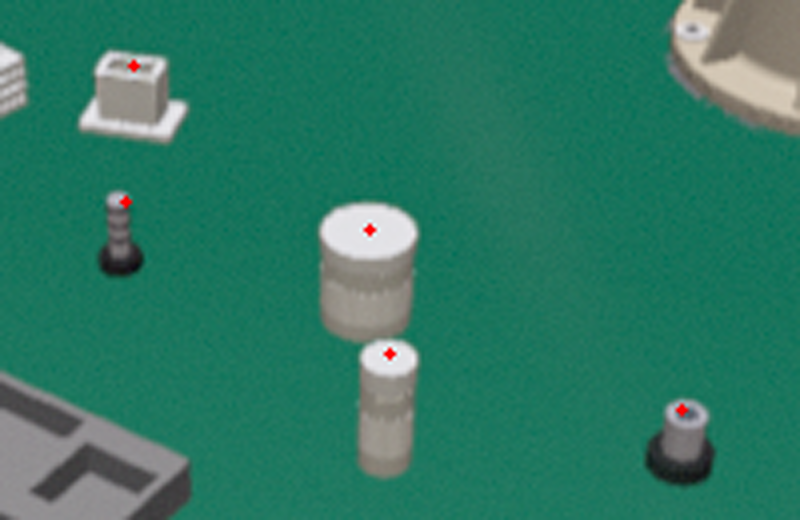

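>>> {"api": "carry_out", "payload": {
  "motion": [
    {"jaw":1,"tx":-3.35,"ty":-3.35,"tz":0.83},
    {"jaw":1,"tx":-3.35,"ty":-3.35,"tz":0.83},
    {"jaw":1,"tx":-3.35,"ty":-3.35,"tz":0.83},
    {"jaw":1,"tx":-3.35,"ty":-3.35,"tz":0.83},
    {"jaw":1,"tx":-3.35,"ty":-3.35,"tz":0.83},
    {"jaw":1,"tx":-3.35,"ty":-3.35,"tz":0.83},
    {"jaw":1,"tx":-3.35,"ty":-3.35,"tz":0.83},
    {"jaw":1,"tx":-3.35,"ty":-3.35,"tz":0.83},
    {"jaw":1,"tx":-3.35,"ty":-3.35,"tz":0.83},
    {"jaw":1,"tx":-3.35,"ty":-3.35,"tz":0.83},
    {"jaw":1,"tx":-3.35,"ty":-3.35,"tz":0.83},
    {"jaw":1,"tx":-3.35,"ty":-3.35,"tz":0.83},
    {"jaw":1},
    {"jaw":1}
  ],
  "force": 30
}}

```text
invalid input at $.motion[0]: expected keys jaw, tx, ty, tz, wx, wy, wz
```

Run:
```python
from h import *
go(.437,.014,.050,68.6)
w=eyes.calibration("wrist");im=eyes.read_camera("wrist")
print(np.round(proj(w,(.437,.014,.057)),1),np.round(proj(w,(.51,.111,.066)),1))
cv2.imwrite("pics/w1.png",im)
```

```text
clock 0.15 grasp [0.2093 0.5352 0.249 ] zaxis [-0.001 -0.001 -1.   ] jawang 68.6 gap 0.0854
shift cm [-40.2  -40.21  19.95] dist 60.3 wz 0.0  q1 61 q6 82
[  6.5 454.8] [ 86. 477.]
```

View pics/w1.png

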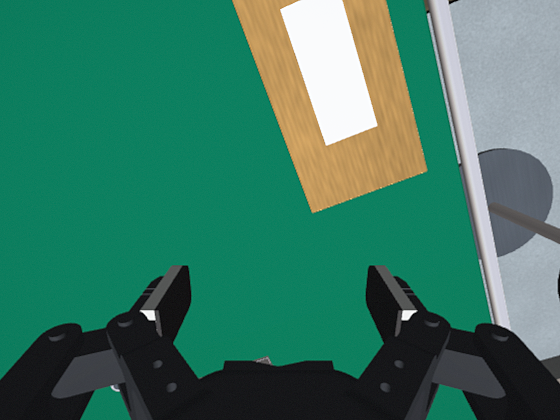

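>>> {"api": "carry_out", "payload": {
  "motion": [
    {"jaw":1,"tx":-4,"ty":-4,"tz":1,"wx":0,"wy":0,"wz":0},
    {"jaw":1,"tx":-4,"ty":-4,"tz":1,"wx":0,"wy":0,"wz":0},
    {"jaw":1,"tx":-4,"ty":-4,"tz":1,"wx":0,"wy":0,"wz":0},
    {"jaw":1,"tx":-4,"ty":-4,"tz":1,"wx":0,"wy":0,"wz":0},
    {"jaw":1,"tx":-4,"ty":-4,"tz":1,"wx":0,"wy":0,"wz":0},
    {"jaw":1,"tx":-4,"ty":-4,"tz":1,"wx":0,"wy":0,"wz":0},
    {"jaw":1,"tx":-4,"ty":-4,"tz":1,"wx":0,"wy":0,"wz":0},
    {"jaw":1,"tx":-4,"ty":-4,"tz":1,"wx":0,"wy":0,"wz":0},
    {"jaw":1,"tx":-4,"ty":-4,"tz":1,"wx":0,"wy":0,"wz":0},
    {"jaw":1,"tx":-4,"ty":-4,"tz":1,"wx":0,"wy":0,"wz":0},
    {"jaw":1,"tx":0,"ty":0,"tz":0,"wx":0,"wy":0,"wz":0},
    {"jaw":1,"tx":0,"ty":0,"tz":0,"wx":0,"wy":0,"wz":0}
  ],
  "force": 30
}}

```text
clock: 1.7
tcp_pos: [0.4359, 0.0173, 0.3045]
orientation: [-0.001, 0.186, 0.983, 0.0]
wrist_force: [-0.5, 0.8, -0.3]
finger_gap: 0.085
```

Run:
```python
from h import *
go(.437,.014,.050,68.6)
w=eyes.calibration("wrist");im=eyes.read_camera("wrist")
print(np.round(proj(w,(.437,.014,.057)),1),np.round(proj(w,(.51,.111,.066)),1))
cv2.imwrite("pics/w2.png",im)
```

```text
clock 1.7 grasp [0.4357 0.0174 0.1495] zaxis [-0.001  0.001 -1.   ] jawang 68.6 gap 0.085
shift cm [-0.26 -0.27  9.95] dist 10.0 wz -0.0  q1 -8 q6 13
[275.4 225.3] [427.8 269.2]
```

View pics/w2.png

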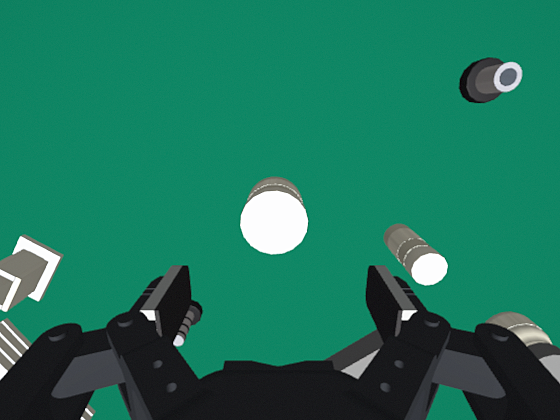

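Run:
```python
from h import *
w=eyes.calibration("wrist");im=cv2.imread("pics/w2.png")
m=cv2.inRange(im,(235,235,235),(255,255,255));n,l,st,ce=cv2.connectedComponentsWithStats(m)
for i in range(1,n):
    if st[i,4]>300: print(st[i],ce[i].round(1),"z57",onz(w,*ce[i],.057).round(4),"z66",onz(w,*ce[i],.066).round(4))
print("sv",onz(w,509,76,.034).round(4))
```

```text
[ 240  191   68   63 3290] [273.6 221.9] z57 [0.434  0.0143 0.057 ] z66 [0.431  0.0156 0.066 ]
[ 13 237  47  64 785] [ 38.8 263.5] z57 [ 0.3986 -0.1729  0.057 ] z66 [ 0.3971 -0.1638  0.066 ]
[412 254  36  31 850] [429.1 268.7] z57 [0.5163 0.1156 0.057 ] z66 [0.5099 0.1128 0.066 ]
sv [0.3989 0.2124 0.034 ]
```

>>> {"api": "carry_out", "payload": {
  "motion": [
    {"jaw":1,"tx":-0.12,"ty":-0.32,"tz":2,"wx":0,"wy":0,"wz":0},
    {"jaw":1,"tx":0,"ty":0,"tz":2,"wx":0,"wy":0,"wz":0},
    {"jaw":1,"tx":0,"ty":0,"tz":2,"wx":0,"wy":0,"wz":0},
    {"jaw":1,"tx":0,"ty":0,"tz":2,"wx":0,"wy":0,"wz":0},
    {"jaw":1,"tx":0,"ty":0,"tz":1,"wx":0,"wy":0,"wz":0},
    {"jaw":1,"tx":0,"ty":0,"tz":0.9,"wx":0,"wy":0,"wz":0},
    {"jaw":1,"tx":0,"ty":0,"tz":0,"wx":0,"wy":0,"wz":0},
    {"jaw":0.4,"tx":0,"ty":0,"tz":0,"wx":0,"wy":0,"wz":0},
    {"jaw":0.3,"tx":0,"ty":0,"tz":0,"wx":0,"wy":0,"wz":0},
    {"jaw":0.1,"tx":0,"ty":0,"tz":0,"wx":0,"wy":0,"wz":0},
    {"jaw":-0.2,"tx":0,"ty":0,"tz":0,"wx":0,"wy":0,"wz":0},
    {"jaw":-1,"tx":0,"ty":0,"tz":0,"wx":0,"wy":0,"wz":0},
    {"jaw":-1,"tx":0,"ty":0,"tz":0,"wx":0,"wy":0,"wz":0},
    {"jaw":-1,"tx":0,"ty":0,"tz":0,"wx":0,"wy":0,"wz":0}
  ],
  "force": 30
}}

```text
clock: 3.5
tcp_pos: [0.4366, 0.0138, 0.2063]
orientation: [0.001, 0.185, 0.983, 0.0]
wrist_force: [-1.0, -0.0, 6.5]
finger_gap: 0.051
```

Run:
```python
from h import *
go(.6723,-.0083,.055,68.6)
cv2.imwrite("pics/w3.png",eyes.read_camera("wrist"))
```

```text
clock 3.5 grasp [0.4367 0.0138 0.0513] zaxis [ 0.001 -0.    -1.   ] jawang 68.6 gap 0.051
shift cm [-22.74   6.53  -0.34] dist 23.7 wz 0.0  q1 -9 q6 13
```

View pics/w3.png

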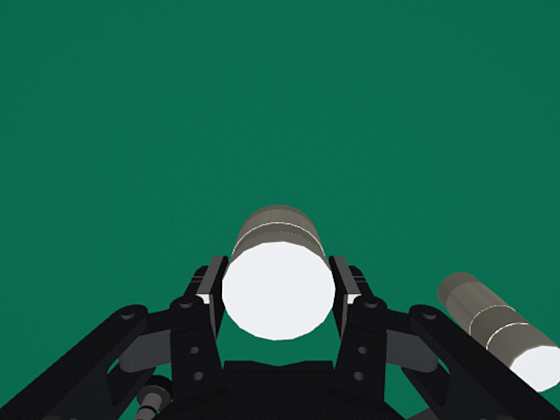

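>>> {"api": "carry_out", "payload": {
  "motion": [
    {"jaw":-1,"tx":0,"ty":0,"tz":-0.5,"wx":0,"wy":0,"wz":0},
    {"jaw":-1,"tx":0,"ty":0,"tz":-1.5,"wx":0,"wy":0,"wz":0},
    {"jaw":-1,"tx":0,"ty":0,"tz":-2,"wx":0,"wy":0,"wz":0},
    {"jaw":-1,"tx":0,"ty":0,"tz":-2,"wx":0,"wy":0,"wz":0},
    {"jaw":-1,"tx":-1.3,"ty":0.35,"tz":-1,"wx":0,"wy":0,"wz":0},
    {"jaw":-1,"tx":-2.5,"ty":0.72,"tz":0,"wx":0,"wy":0,"wz":0},
    {"jaw":-1,"tx":-3.2,"ty":0.92,"tz":0,"wx":0,"wy":0,"wz":0},
    {"jaw":-1,"tx":-3.2,"ty":0.92,"tz":0,"wx":0,"wy":0,"wz":0},
    {"jaw":-1,"tx":-3.2,"ty":0.92,"tz":0,"wx":0,"wy":0,"wz":0},
    {"jaw":-1,"tx":-3.2,"ty":0.92,"tz":0,"wx":0,"wy":0,"wz":0},
    {"jaw":-1,"tx":-2.8,"ty":0.8,"tz":0,"wx":0,"wy":0,"wz":0},
    {"jaw":-1,"tx":-2,"ty":0.6,"tz":0,"wx":0,"wy":0,"wz":0},
    {"jaw":-1,"tx":-1.3,"ty":0.38,"tz":0,"wx":0,"wy":0,"wz":0},
    {"jaw":-1,"tx":0,"ty":0,"tz":0,"wx":0,"wy":0,"wz":0},
    {"jaw":-1,"tx":0,"ty":0,"tz":0,"wx":0,"wy":0,"wz":0}
  ],
  "force": 30
}}

```text
clock: 5.42
tcp_pos: [0.6708, -0.0079, 0.2753]
orientation: [-0.001, 0.185, 0.983, 0.0]
wrist_force: [-0.6, 0.7, -0.1]
finger_gap: 0.0509
```

Run:
```python
from h import *
go(.6723,-.0083,.055,68.6)
w=eyes.calibration("wrist");im=eyes.read_camera("wrist")
for l in [(41,69),(41,-69),(-41,69),(-41,-69)]:
    a=np.radians(15.3);x=.6649+(l[0]*np.cos(a)-l[1]*np.sin(a))/1e3;y=.0187+(l[0]*np.sin(a)+l[1]*np.cos(a))/1e3
    p=proj(w,(x,y,.025)); print(l,np.round(p)); cv2.circle(im,tuple(map(round,map(float,p))),4,(0,0,255),1)
cv2.imwrite("pics/w4.png",im)
cv2.imwrite("pics/t4.png",eyes.read_camera("scene"))
```

```text
clock 5.42 grasp [ 0.6706 -0.0078  0.1203] zaxis [-0.001  0.    -1.   ] jawang 68.6 gap 0.0509
shift cm [-0.19  0.02  6.53] dist 6.5 wz 0.0  q1 -8 q6 14
(41, 69) [416. 192.]
(41, -69) [269. 288.]
(-41, 69) [358.  98.]
(-41, -69) [204. 213.]
```

View pics/w4.png

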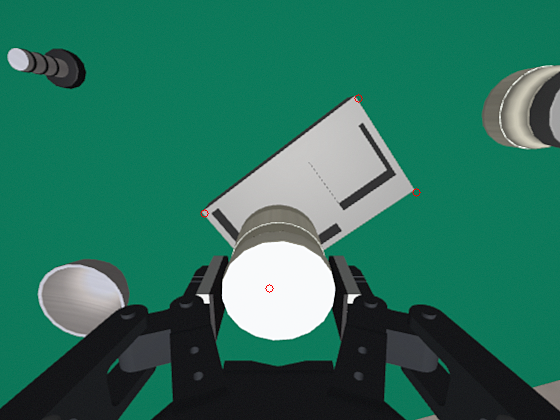

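View pics/t4.png

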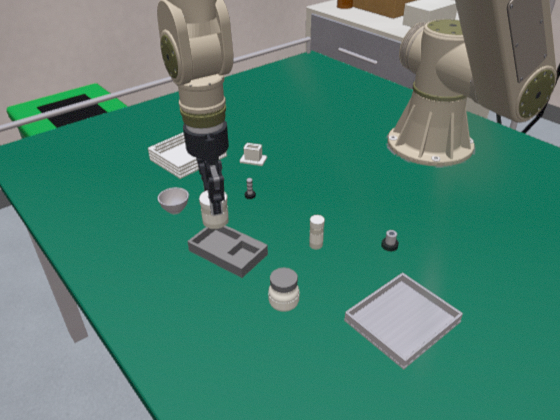

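>>> {"api": "carry_out", "payload": {
  "motion": [
    {"jaw":-1,"tx":-0.2,"ty":0,"tz":1,"wx":0,"wy":0,"wz":0},
    {"jaw":-1,"tx":0,"ty":0,"tz":1.5,"wx":0,"wy":0,"wz":0},
    {"jaw":-1,"tx":0,"ty":0,"tz":1.5,"wx":0,"wy":0,"wz":0},
    {"jaw":-1,"tx":0,"ty":0,"tz":1,"wx":0,"wy":0,"wz":0},
    {"jaw":-1,"tx":0,"ty":0,"tz":0.6,"wx":0,"wy":0,"wz":0},
    {"jaw":-1,"tx":0,"ty":0,"tz":0.4,"wx":0,"wy":0,"wz":0},
    {"jaw":-1,"tx":0,"ty":0,"tz":0.2,"wx":0,"wy":0,"wz":0},
    {"jaw":-1,"tx":0,"ty":0,"tz":0,"wx":0,"wy":0,"wz":0},
    {"jaw":-1,"tx":0,"ty":0,"tz":0,"wx":0,"wy":0,"wz":0}
  ],
  "force": 30
}}

```text
clock: 6.65
tcp_pos: [0.6735, -0.0087, 0.2141]
orientation: [0.0, 0.185, 0.983, 0.0]
wrist_force: [0.2, 0.4, -0.6]
finger_gap: 0.0505
```

Run:
```python
from h import *
go(.6723,-.0083,.056,68.6)
cv2.imwrite("pics/w5.png",eyes.read_camera("wrist"));s=get_state();print(s["wrist_force"])
```

```text
clock 6.65 grasp [ 0.6736 -0.0087  0.0591] zaxis [ 0.001 -0.    -1.   ] jawang 68.6 gap 0.0505
shift cm [ 0.13 -0.01  0.31] dist 0.3 wz 0.0  q1 -8 q6 14
[-0.16154193  0.53035111 -0.61515565]
```

View pics/w5.png

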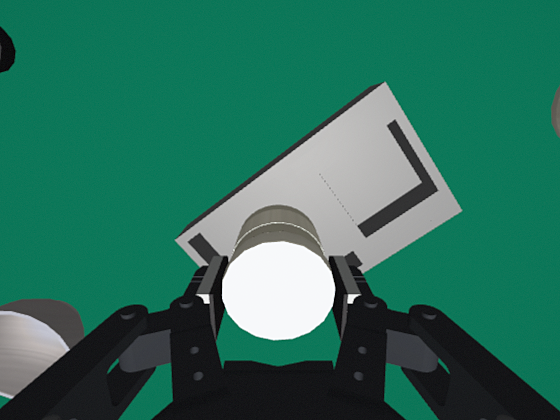

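>>> {"api": "carry_out", "payload": {
  "motion": [
    {"jaw":-1,"tx":0.1,"ty":0,"tz":0.15,"wx":0,"wy":0,"wz":0},
    {"jaw":-1,"tx":0,"ty":0,"tz":0.1,"wx":0,"wy":0,"wz":0},
    {"jaw":-1,"tx":0,"ty":0,"tz":0.05,"wx":0,"wy":0,"wz":0},
    {"jaw":-1,"tx":0,"ty":0,"tz":0,"wx":0,"wy":0,"wz":0}
  ]
}}

```text
clock: 7.2
tcp_pos: [0.6723, -0.0083, 0.2115]
orientation: [0.0, 0.185, 0.983, 0.0]
wrist_force: [-2.4, -0.6, 5.5]
finger_gap: 0.0509
```

>>> {"api": "carry_out", "payload": {
  "motion": [
    {"jaw":0.25,"tx":0,"ty":0,"tz":0,"wx":0,"wy":0,"wz":0},
    {"jaw":0.4,"tx":0,"ty":0,"tz":0,"wx":0,"wy":0,"wz":0},
    {"jaw":0.6,"tx":0,"ty":0,"tz":0,"wx":0,"wy":0,"wz":0},
    {"jaw":0.7,"tx":0,"ty":0,"tz":0,"wx":0,"wy":0,"wz":0},
    {"jaw":0.7,"tx":0,"ty":0,"tz":0,"wx":0,"wy":0,"wz":0},
    {"jaw":0.7,"tx":0,"ty":0,"tz":-1,"wx":0,"wy":0,"wz":0},
    {"jaw":0.7,"tx":0,"ty":0,"tz":-3,"wx":0,"wy":0,"wz":0},
    {"jaw":0.7,"tx":0,"ty":0,"tz":-3,"wx":0,"wy":0,"wz":0},
    {"jaw":0.7,"tx":0,"ty":0,"tz":-3,"wx":0,"wy":0,"wz":0},
    {"jaw":0.7,"tx":0,"ty":0,"tz":0,"wx":0,"wy":0,"wz":0}
  ]
}}

```text
clock: 8.45
tcp_pos: [0.6734, -0.0084, 0.3148]
orientation: [0.003, 0.185, 0.983, 0.0]
wrist_force: [-0.7, 0.3, -0.5]
finger_gap: 0.0727
```

Run:
```python
from h import *
go(.510,.112,.130,15.3)
cv2.imwrite("pics/w6.png",eyes.read_camera("wrist"))
```

```text
clock 8.45 grasp [ 0.6745 -0.0086  0.1598] zaxis [ 0.007 -0.001 -1.   ] jawang 68.6 gap 0.0727
shift cm [19.73  5.23  2.86] dist 20.6 wz 53.3  q1 -8 q6 14
```

View pics/w6.png

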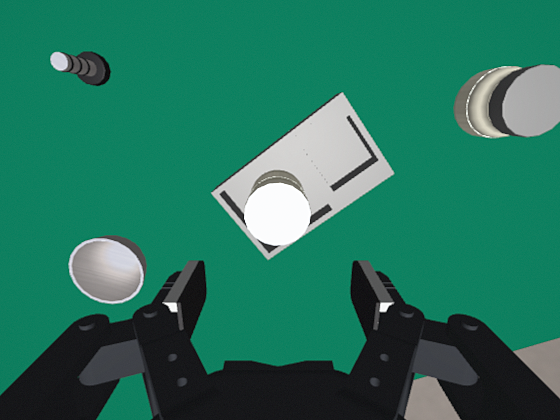

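>>> {"api": "carry_out", "payload": {
  "motion": [
    {"jaw":0.3,"tx":3.95,"ty":1.05,"tz":0.5,"wx":0,"wy":0,"wz":0},
    {"jaw":0.3,"tx":3.95,"ty":1.05,"tz":0.6,"wx":0,"wy":0,"wz":0},
    {"jaw":0.3,"tx":3.95,"ty":1.05,"tz":0.6,"wx":0,"wy":0,"wz":0},
    {"jaw":0.3,"tx":3.95,"ty":1.05,"tz":0.6,"wx":0,"wy":0,"wz":0},
    {"jaw":0.3,"tx":3.95,"ty":1.05,"tz":0.6,"wx":0,"wy":0,"wz":0},
    {"jaw":0.3,"tx":0,"ty":0,"tz":0,"wx":0,"wy":0,"wz":8.9},
    {"jaw":0.3,"tx":0,"ty":0,"tz":0,"wx":0,"wy":0,"wz":8.9},
    {"jaw":0.3,"tx":0,"ty":0,"tz":0,"wx":0,"wy":0,"wz":8.9},
    {"jaw":0.3,"tx":0,"ty":0,"tz":0,"wx":0,"wy":0,"wz":8.9},
    {"jaw":0.3,"tx":0,"ty":0,"tz":0,"wx":0,"wy":0,"wz":8.9},
    {"jaw":0.3,"tx":0,"ty":0,"tz":0,"wx":0,"wy":0,"wz":8.9},
    {"jaw":0.3,"tx":0,"ty":0,"tz":0,"wx":0,"wy":0,"wz":0},
    {"jaw":0.3,"tx":0,"ty":0,"tz":0,"wx":0,"wy":0,"wz":0}
  ]
}}

```text
clock: 10.12
tcp_pos: [0.5072, 0.1125, 0.2811]
orientation: [-0.0, 0.606, 0.795, -0.0]
wrist_force: [0.1, -0.4, -0.1]
finger_gap: 0.0555
```

Run:
```python
from h import *
w=eyes.calibration("wrist");im=eyes.read_camera("wrist");cv2.imwrite("pics/w7.png",im)
m=cv2.inRange(im,(225,225,225),(255,255,255));n,l,st,ce=cv2.connectedComponentsWithStats(m)
for i in range(1,n):
    if st[i,4]>300: print(st[i],ce[i].round(1),"z66",onz(w,*ce[i],.066).round(4))
go(.510,.112,.056,15.3)
```

```text
[143  21  30  35 432] [157.5  37.9] z66 [0.4117 0.2073 0.066 ]
[ 265  220   41   38 1221] [285.1 238.7] z66 [0.5104 0.1124 0.066 ]
[400 392  43  28 736] [419.7 408.9] z66 [ 0.6557 -0.0019  0.066 ]
clock 10.18 grasp [0.5072 0.1125 0.1263] zaxis [-0.001  0.    -1.   ] jawang 15.4 gap 0.0555
shift cm [-0.12  0.26  7.03] dist 7.0 wz 0.1  q1 4 q6 78
```

View pics/w7.png

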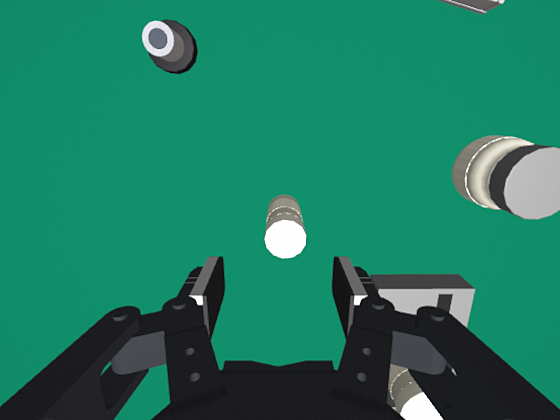

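>>> {"api": "carry_out", "payload": {
  "motion": [
    {"jaw":0.3,"tx":-0.1,"ty":0.3,"tz":1,"wx":0,"wy":0,"wz":0},
    {"jaw":0.3,"tx":0,"ty":0,"tz":2,"wx":0,"wy":0,"wz":0},
    {"jaw":0.3,"tx":0,"ty":0,"tz":2,"wx":0,"wy":0,"wz":0},
    {"jaw":0.3,"tx":0,"ty":0,"tz":1,"wx":0,"wy":0,"wz":0},
    {"jaw":0.3,"tx":0,"ty":0,"tz":1,"wx":0,"wy":0,"wz":0},
    {"jaw":0,"tx":0,"ty":0,"tz":0,"wx":0,"wy":0,"wz":0},
    {"jaw":-0.2,"tx":0,"ty":0,"tz":0,"wx":0,"wy":0,"wz":0},
    {"jaw":-0.3,"tx":0,"ty":0,"tz":0,"wx":0,"wy":0,"wz":0},
    {"jaw":-0.4,"tx":0,"ty":0,"tz":0,"wx":0,"wy":0,"wz":0},
    {"jaw":-0.7,"tx":0,"ty":0,"tz":0,"wx":0,"wy":0,"wz":0},
    {"jaw":-1,"tx":0,"ty":0,"tz":0,"wx":0,"wy":0,"wz":0},
    {"jaw":-1,"tx":0,"ty":0,"tz":0,"wx":0,"wy":0,"wz":0}
  ],
  "force": 25
}}

```text
clock: 11.68
tcp_pos: [0.5111, 0.1124, 0.2123]
orientation: [0.0, 0.607, 0.795, 0.001]
wrist_force: [-0.6, -0.0, 4.9]
finger_gap: 0.0269
```

Run:
```python
from h import *
go(.6541,.0582,.061,15.3)
cv2.imwrite("pics/w8.png",eyes.read_camera("wrist"))
```

```text
clock 11.68 grasp [0.5113 0.1124 0.0573] zaxis [ 0.001  0.    -1.   ] jawang 15.2 gap 0.0269
shift cm [-8.98 12.35 -0.35] dist 15.3 wz -0.1  q1 4 q6 78
```

View pics/w8.png

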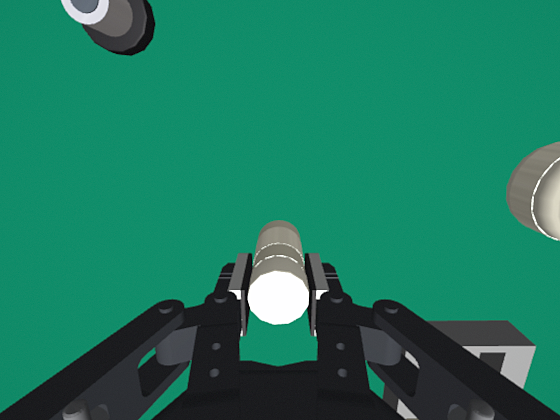

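>>> {"api": "carry_out", "payload": {
  "motion": [
    {"jaw":-1,"tx":0,"ty":0,"tz":-0.5,"wx":0,"wy":0,"wz":0},
    {"jaw":-1,"tx":0,"ty":0,"tz":-1.5,"wx":0,"wy":0,"wz":0},
    {"jaw":-1,"tx":0,"ty":0,"tz":-2,"wx":0,"wy":0,"wz":0},
    {"jaw":-1,"tx":0,"ty":0,"tz":-2,"wx":0,"wy":0,"wz":0},
    {"jaw":-1,"tx":0,"ty":0,"tz":-1,"wx":0,"wy":0,"wz":0},
    {"jaw":-1,"tx":-0.9,"ty":1.25,"tz":0,"wx":0,"wy":0,"wz":0},
    {"jaw":-1,"tx":-1.5,"ty":2,"tz":0,"wx":0,"wy":0,"wz":0},
    {"jaw":-1,"tx":-1.8,"ty":2.5,"tz":0,"wx":0,"wy":0,"wz":0},
    {"jaw":-1,"tx":-1.8,"ty":2.5,"tz":0,"wx":0,"wy":0,"wz":0},
    {"jaw":-1,"tx":-1.5,"ty":2.05,"tz":0,"wx":0,"wy":0,"wz":0},
    {"jaw":-1,"tx":-1,"ty":1.4,"tz":0,"wx":0,"wy":0,"wz":0},
    {"jaw":-1,"tx":-0.5,"ty":0.65,"tz":0,"wx":0,"wy":0,"wz":0},
    {"jaw":-1,"tx":0,"ty":0,"tz":0,"wx":0,"wy":0,"wz":0},
    {"jaw":-1,"tx":0,"ty":0,"tz":0,"wx":0,"wy":0,"wz":0}
  ]
}}

```text
clock: 13.48
tcp_pos: [0.653, 0.0581, 0.2814]
orientation: [-0.0, 0.607, 0.795, -0.0]
wrist_force: [0.3, -0.5, -0.0]
finger_gap: 0.027
```

Run:
```python
from h import *
go(.6541,.0582,.062,15.3)
w=eyes.calibration("wrist");im=eyes.read_camera("wrist")
for l in [(23,64),(23,18),(-23,18),(-23,64),(41,69),(-41,69)]:
    a=np.radians(15.3);x=.6649+(l[0]*np.cos(a)-l[1]*np.sin(a))/1e3;y=.0187+(l[0]*np.sin(a)+l[1]*np.cos(a))/1e3
    p=proj(w,(x,y,.025)); cv2.circle(im,tuple(map(round,map(float,p))),3,(0,0,255),1)
cv2.imwrite("pics/w9.png",im)
```

```text
clock 13.47 grasp [0.6529 0.0582 0.1264] zaxis [-0.001  0.    -1.   ] jawang 15.3 gap 0.027
shift cm [-0.03  0.13  6.44] dist 6.4 wz -0.0  q1 -2 q6 73
```

View pics/w9.png

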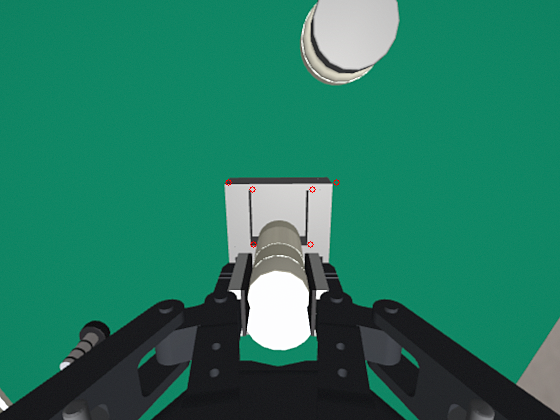

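>>> {"api": "carry_out", "payload": {
  "motion": [
    {"jaw":-1,"tx":0,"ty":0,"tz":1,"wx":0,"wy":0,"wz":0},
    {"jaw":-1,"tx":0,"ty":0,"tz":1.5,"wx":0,"wy":0,"wz":0},
    {"jaw":-1,"tx":0,"ty":0,"tz":1.5,"wx":0,"wy":0,"wz":0},
    {"jaw":-1,"tx":0,"ty":0,"tz":1,"wx":0,"wy":0,"wz":0},
    {"jaw":-1,"tx":0,"ty":0,"tz":0.6,"wx":0,"wy":0,"wz":0},
    {"jaw":-1,"tx":0,"ty":0,"tz":0.4,"wx":0,"wy":0,"wz":0},
    {"jaw":-1,"tx":0,"ty":0,"tz":0.2,"wx":0,"wy":0,"wz":0},
    {"jaw":-1,"tx":0,"ty":0,"tz":0,"wx":0,"wy":0,"wz":0},
    {"jaw":-1,"tx":0,"ty":0,"tz":0,"wx":0,"wy":0,"wz":0}
  ]
}}

```text
clock: 14.65
tcp_pos: [0.6537, 0.0579, 0.2201]
orientation: [0.0, 0.607, 0.795, 0.0]
wrist_force: [1.4, -0.3, -0.6]
finger_gap: 0.0269
```

Grasp z = 0.065; 3 mm to go.

>>> {"api": "carry_out", "payload": {
  "motion": [
    {"jaw":-1,"tx":0,"ty":0,"tz":0.15,"wx":0,"wy":0,"wz":0},
    {"jaw":-1,"tx":0,"ty":0,"tz":0.1,"wx":0,"wy":0,"wz":0},
    {"jaw":-1,"tx":0,"ty":0,"tz":0.05,"wx":0,"wy":0,"wz":0},
    {"jaw":-1,"tx":0,"ty":0,"tz":0,"wx":0,"wy":0,"wz":0}
  ]
}}

```text
clock: 15.15
tcp_pos: [0.6536, 0.058, 0.2173]
orientation: [0.0, 0.607, 0.795, 0.0]
wrist_force: [-2.4, 0.2, 5.3]
finger_gap: 0.0274
```

Run:
```python
from h import *
go(.6541,.0582,.062,15.3);print(get_state()["wrist_force"])
cv2.imwrite("pics/w10.png",eyes.read_camera("wrist"))
```

```text
clock 15.15 grasp [0.6537 0.058  0.0623] zaxis [ 0.001  0.    -1.   ] jawang 15.2 gap 0.0274
shift cm [0.01 0.04 0.03] dist 0.1 wz -0.1  q1 -2 q6 73
[-2.3546551   0.15364587  5.32677849]
```

View pics/w10.png

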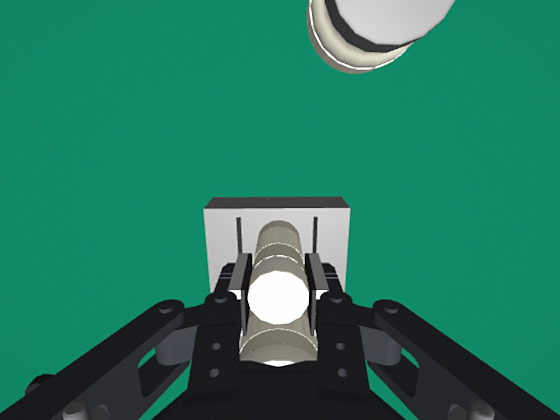

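>>> {"api": "carry_out", "payload": {
  "motion": [
    {"jaw":-0.3,"tx":0,"ty":0,"tz":0,"wx":0,"wy":0,"wz":0},
    {"jaw":-0.2,"tx":0,"ty":0,"tz":0,"wx":0,"wy":0,"wz":0},
    {"jaw":0,"tx":0,"ty":0,"tz":0,"wx":0,"wy":0,"wz":0},
    {"jaw":0.1,"tx":0,"ty":0,"tz":0,"wx":0,"wy":0,"wz":0},
    {"jaw":0.1,"tx":0,"ty":0,"tz":0,"wx":0,"wy":0,"wz":0},
    {"jaw":0.1,"tx":0,"ty":0,"tz":-1,"wx":0,"wy":0,"wz":0},
    {"jaw":0.1,"tx":0,"ty":0,"tz":-3,"wx":0,"wy":0,"wz":0},
    {"jaw":0.1,"tx":0,"ty":0,"tz":-3,"wx":0,"wy":0,"wz":0},
    {"jaw":0.1,"tx":0,"ty":0,"tz":-3,"wx":0,"wy":0,"wz":0},
    {"jaw":0.1,"tx":0,"ty":0,"tz":0,"wx":0,"wy":0,"wz":0}
  ]
}}

```text
clock: 16.45
tcp_pos: [0.6546, 0.058, 0.3207]
orientation: [0.003, 0.607, 0.795, 0.002]
wrist_force: [0.6, 0.0, 0.1]
finger_gap: 0.0473
```

Run:
```python
from h import *
go(.399,.2124,.120,15.3)
cv2.imwrite("pics/w11.png",eyes.read_camera("wrist"))
```

```text
clock 16.45 grasp [0.6556 0.058  0.1657] zaxis [ 0.007 -0.    -1.   ] jawang 15.2 gap 0.0473
shift cm [ 21.66 -20.72   4.39] dist 30.3 wz -0.1  q1 -2 q6 73
```

View pics/w11.png

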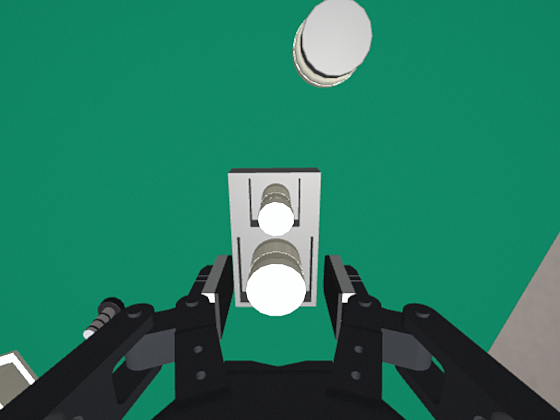

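>>> {"api": "carry_out", "payload": {
  "motion": [
    {"jaw":0.1,"tx":3.6,"ty":-3.45,"tz":0.7,"wx":0,"wy":0,"wz":0},
    {"jaw":0.1,"tx":3.6,"ty":-3.45,"tz":0.7,"wx":0,"wy":0,"wz":0},
    {"jaw":0.1,"tx":3.6,"ty":-3.45,"tz":0.7,"wx":0,"wy":0,"wz":0},
    {"jaw":0.1,"tx":3.6,"ty":-3.45,"tz":0.7,"wx":0,"wy":0,"wz":0},
    {"jaw":0.1,"tx":3.6,"ty":-3.45,"tz":0.7,"wx":0,"wy":0,"wz":0},
    {"jaw":0.1,"tx":3.6,"ty":-3.45,"tz":0.7,"wx":0,"wy":0,"wz":0},
    {"jaw":0.1,"tx":0,"ty":0,"tz":0,"wx":0,"wy":0,"wz":0},
    {"jaw":0.1,"tx":0,"ty":0,"tz":0,"wx":0,"wy":0,"wz":0},
    {"jaw":0.1,"tx":0,"ty":0,"tz":0,"wx":0,"wy":0,"wz":0}
  ]
}}

```text
clock: 17.62
tcp_pos: [0.3981, 0.2116, 0.2748]
orientation: [0.0, 0.608, 0.794, 0.0]
wrist_force: [0.4, -0.5, 0.1]
finger_gap: 0.0473
```

Run:
```python
from h import *
w=eyes.calibration("wrist");im=eyes.read_camera("wrist");cv2.imwrite("pics/w12.png",im)
m=cv2.inRange(im,(0,0,0),(255,60,255)); hsv=cv2.cvtColor(im,cv2.COLOR_BGR2HSV)
m=(hsv[...,1]<90).astype(np.uint8)*255
cs,_=cv2.findContours(m[:250],cv2.RETR_EXTERNAL,cv2.CHAIN_APPROX_NONE)
for q in cs:
    if cv2.contourArea(q)>200: print(cv2.boundingRect(q))
go(.399,.2124,.032,15.3)
print(proj(w,(.399,.2124,.034)),proj(w,(.399,.2124,.006)))
```

```text
(261, 194, 40, 45)
(380, 0, 180, 187)
clock 17.68 grasp [0.3982 0.2116 0.1197] zaxis [ 0.001  0.    -1.   ] jawang 15.2 gap 0.0468
shift cm [0.06 0.09 8.77] dist 8.8 wz -0.1  q1 18 q6 93
(np.float64(281.1074878345972), np.float64(223.12532584700887)) (np.float64(280.75663914135737), np.float64(211.42211418759751))
```

View pics/w12.png

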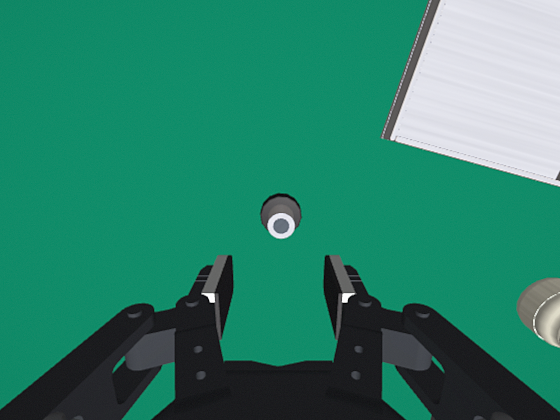

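Run:
```python
from h import *
w=eyes.calibration("wrist")
p=onz(w,281,226,.034);print(p)
go(p[0],p[1],.033,15.3)
```

```text
[0.39949252 0.21012007 0.034     ]
clock 17.68 grasp [0.3982 0.2116 0.1197] zaxis [ 0.001  0.    -1.   ] jawang 15.2 gap 0.0468
shift cm [-0.17  0.08  8.67] dist 8.7 wz -0.1  q1 18 q6 93
```

>>> {"api": "carry_out", "payload": {
  "motion": [
    {"jaw":0.1,"tx":-0.15,"ty":0.1,"tz":1,"wx":0,"wy":0,"wz":0},
    {"jaw":0.1,"tx":0,"ty":0,"tz":2,"wx":0,"wy":0,"wz":0},
    {"jaw":0.1,"tx":0,"ty":0,"tz":2,"wx":0,"wy":0,"wz":0},
    {"jaw":0.1,"tx":0,"ty":0,"tz":2,"wx":0,"wy":0,"wz":0},
    {"jaw":0.1,"tx":0,"ty":0,"tz":1,"wx":0,"wy":0,"wz":0},
    {"jaw":0.1,"tx":0,"ty":0,"tz":0.65,"wx":0,"wy":0,"wz":0},
    {"jaw":-0.2,"tx":0,"ty":0,"tz":0,"wx":0,"wy":0,"wz":0},
    {"jaw":-0.4,"tx":0,"ty":0,"tz":0,"wx":0,"wy":0,"wz":0},
    {"jaw":-0.5,"tx":0,"ty":0,"tz":0,"wx":0,"wy":0,"wz":0},
    {"jaw":-0.7,"tx":0,"ty":0,"tz":0,"wx":0,"wy":0,"wz":0},
    {"jaw":-1,"tx":0,"ty":0,"tz":0,"wx":0,"wy":0,"wz":0},
    {"jaw":-1,"tx":0,"ty":0,"tz":0,"wx":0,"wy":0,"wz":0},
    {"jaw":-1,"tx":0,"ty":0,"tz":0,"wx":0,"wy":0,"wz":0}
  ]
}}

```text
clock: 19.3
tcp_pos: [0.3988, 0.2109, 0.1889]
orientation: [0.0, 0.607, 0.795, 0.001]
wrist_force: [-0.6, 0.2, 6.0]
finger_gap: 0.0188
```

Run:
```python
from h import *
go(.5,.335,.04,15.3)
cv2.imwrite("pics/w13.png",eyes.read_camera("wrist"))
```

```text
clock 19.3 grasp [0.399  0.211  0.0339] zaxis [ 0.002  0.001 -1.   ] jawang 15.2 gap 0.0188
shift cm [ 9.31 13.   -0.59] dist 16.0 wz -0.1  q1 18 q6 92
```

View pics/w13.png

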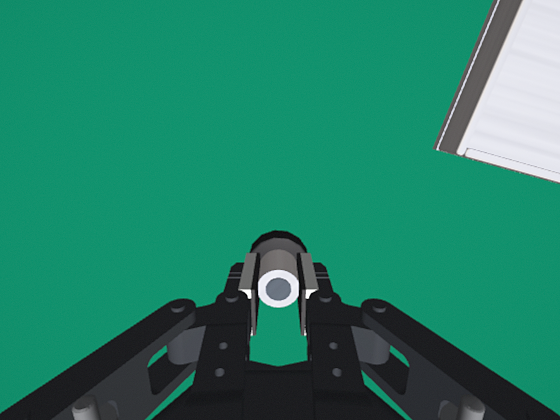

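Run:
```python
from h import *
go(.508,.350,.038,15.3)
```

```text
clock 19.35 grasp [0.399  0.211  0.0339] zaxis [ 0.001  0.001 -1.   ] jawang 15.2 gap 0.0185
shift cm [10.55 14.17 -0.39] dist 17.7 wz -0.1  q1 18 q6 92
```

>>> {"api": "carry_out", "payload": {
  "motion": [
    {"jaw":-1,"tx":0,"ty":0,"tz":-0.5,"wx":0,"wy":0,"wz":0},
    {"jaw":-1,"tx":0,"ty":0,"tz":-1.5,"wx":0,"wy":0,"wz":0},
    {"jaw":-1,"tx":0,"ty":0,"tz":-2,"wx":0,"wy":0,"wz":0},
    {"jaw":-1,"tx":0.75,"ty":1,"tz":-2,"wx":0,"wy":0,"wz":0},
    {"jaw":-1,"tx":1.8,"ty":2.37,"tz":0,"wx":0,"wy":0,"wz":0},
    {"jaw":-1,"tx":2.2,"ty":3,"tz":0,"wx":0,"wy":0,"wz":0},
    {"jaw":-1,"tx":2.2,"ty":3,"tz":0,"wx":0,"wy":0,"wz":0},
    {"jaw":-1,"tx":1.8,"ty":2.4,"tz":0,"wx":0,"wy":0,"wz":0},
    {"jaw":-1,"tx":1.2,"ty":1.6,"tz":0,"wx":0,"wy":0,"wz":0},
    {"jaw":-1,"tx":0.6,"ty":0.8,"tz":0,"wx":0,"wy":0,"wz":0},
    {"jaw":-1,"tx":0,"ty":0,"tz":0,"wx":0,"wy":0,"wz":0},
    {"jaw":-1,"tx":0,"ty":0,"tz":0,"wx":0,"wy":0,"wz":0}
  ]
}}

```text
clock: 20.85
tcp_pos: [0.5068, 0.3492, 0.248]
orientation: [-0.0, 0.607, 0.795, -0.001]
wrist_force: [0.4, 0.6, -0.5]
finger_gap: 0.019
```

Run:
```python
from h import *
go(.508,.350,.038,15.3)
cv2.imwrite("pics/w14.png",eyes.read_camera("wrist"))
```

```text
clock 20.85 grasp [0.5066 0.3491 0.093 ] zaxis [-0.001 -0.001 -1.   ] jawang 15.2 gap 0.019
shift cm [0.05 0.16 5.5 ] dist 5.5 wz -0.1  q1 27 q6 102
```

View pics/w14.png

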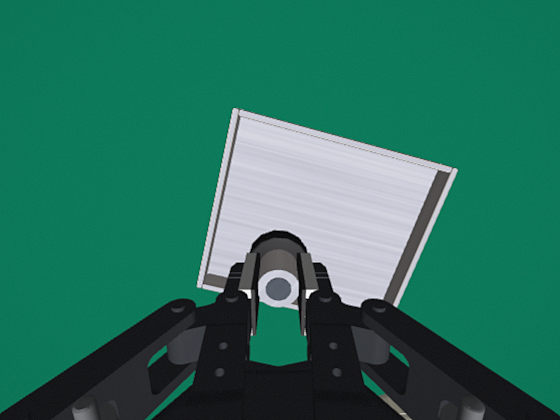

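>>> {"api": "carry_out", "payload": {
  "motion": [
    {"jaw":-1,"tx":0,"ty":0.15,"tz":1,"wx":0,"wy":0,"wz":0},
    {"jaw":-1,"tx":0,"ty":0,"tz":1.5,"wx":0,"wy":0,"wz":0},
    {"jaw":-1,"tx":0,"ty":0,"tz":1.2,"wx":0,"wy":0,"wz":0},
    {"jaw":-1,"tx":0,"ty":0,"tz":0.7,"wx":0,"wy":0,"wz":0},
    {"jaw":-1,"tx":0,"ty":0,"tz":0.4,"wx":0,"wy":0,"wz":0},
    {"jaw":-1,"tx":0,"ty":0,"tz":0.3,"wx":0,"wy":0,"wz":0},
    {"jaw":-1,"tx":0,"ty":0,"tz":0.15,"wx":0,"wy":0,"wz":0},
    {"jaw":-1,"tx":0,"ty":0,"tz":0.1,"wx":0,"wy":0,"wz":0},
    {"jaw":-1,"tx":0,"ty":0,"tz":0,"wx":0,"wy":0,"wz":0},
    {"jaw":-1,"tx":0,"ty":0,"tz":0,"wx":0,"wy":0,"wz":0}
  ]
}}

```text
clock: 22.15
tcp_pos: [0.5089, 0.3502, 0.1949]
orientation: [0.0, 0.607, 0.795, 0.0]
wrist_force: [-0.2, 0.5, 0.2]
finger_gap: 0.0186
```

>>> {"api": "carry_out", "payload": {
  "motion": [
    {"jaw":-1,"tx":0,"ty":0,"tz":0.12,"wx":0,"wy":0,"wz":0},
    {"jaw":-1,"tx":0,"ty":0,"tz":0.08,"wx":0,"wy":0,"wz":0},
    {"jaw":-1,"tx":0,"ty":0,"tz":0,"wx":0,"wy":0,"wz":0},
    {"jaw":-1,"tx":0,"ty":0,"tz":0,"wx":0,"wy":0,"wz":0}
  ]
}}

```text
clock: 22.65
tcp_pos: [0.5088, 0.3502, 0.1929]
orientation: [0.0, 0.607, 0.795, 0.0]
wrist_force: [-1.1, -0.5, 2.5]
finger_gap: 0.019
```

>>> {"api": "carry_out", "payload": {
  "motion": [
    {"jaw":-0.5,"tx":0,"ty":0,"tz":0,"wx":0,"wy":0,"wz":0},
    {"jaw":-0.35,"tx":0,"ty":0,"tz":0,"wx":0,"wy":0,"wz":0},
    {"jaw":-0.25,"tx":0,"ty":0,"tz":0,"wx":0,"wy":0,"wz":0},
    {"jaw":-0.25,"tx":0,"ty":0,"tz":0,"wx":0,"wy":0,"wz":0},
    {"jaw":-0.25,"tx":0,"ty":0,"tz":-1,"wx":0,"wy":0,"wz":0},
    {"jaw":-0.25,"tx":0,"ty":0,"tz":-3,"wx":0,"wy":0,"wz":0},
    {"jaw":-0.2,"tx":0,"ty":0,"tz":-4,"wx":0,"wy":0,"wz":0},
    {"jaw":-0.2,"tx":0,"ty":0,"tz":-3,"wx":0,"wy":0,"wz":0},
    {"jaw":-0.2,"tx":0,"ty":0,"tz":0,"wx":0,"wy":0,"wz":0},
    {"jaw":-0.2,"tx":0,"ty":0,"tz":0,"wx":0,"wy":0,"wz":0}
  ]
}}

```text
clock: 23.9
tcp_pos: [0.5086, 0.3501, 0.3025]
orientation: [-0.0, 0.607, 0.795, -0.0]
wrist_force: [0.1, 0.7, -0.3]
finger_gap: 0.0345
```

Run:
```python
from h import *
t=eyes.calibration("top")
p=onz(t,319.4,209.6,.046);print(p)
go(p[0],p[1],.130,15.3)
cv2.imwrite("pics/w15.png",eyes.read_camera("wrist"))
```

```text
[ 0.51480545 -0.11081429  0.046     ]
clock 23.9 grasp [0.5086 0.3501 0.1475] zaxis [-0.  0. -1.] jawang 15.2 gap 0.0345
shift cm [-44.63 -11.51   1.75] dist 46.1 wz -0.1  q1 27 q6 102
```

View pics/w15.png

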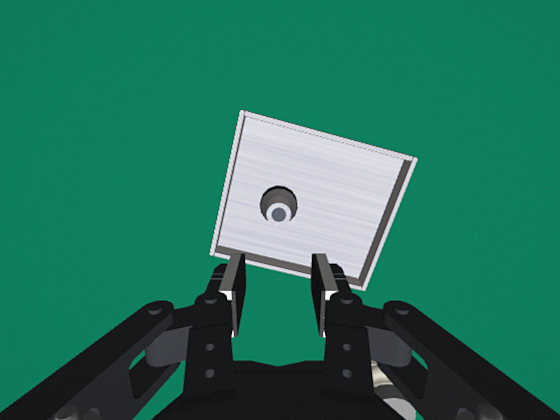

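>>> {"api": "carry_out", "payload": {
  "motion": [
    {"jaw":-0.2,"tx":-4.96,"ty":-1.28,"tz":0.1,"wx":0,"wy":0,"wz":0},
    {"jaw":-0.2,"tx":-4.96,"ty":-1.28,"tz":0.1,"wx":0,"wy":0,"wz":0},
    {"jaw":-0.2,"tx":-4.96,"ty":-1.28,"tz":0.1,"wx":0,"wy":0,"wz":0},
    {"jaw":-0.2,"tx":-4.96,"ty":-1.28,"tz":0.1,"wx":0,"wy":0,"wz":0},
    {"jaw":-0.2,"tx":-4.96,"ty":-1.28,"tz":0.1,"wx":0,"wy":0,"wz":0},
    {"jaw":-0.2,"tx":-4.96,"ty":-1.28,"tz":0.1,"wx":0,"wy":0,"wz":0},
    {"jaw":-0.2,"tx":-4.96,"ty":-1.28,"tz":0.3,"wx":0,"wy":0,"wz":0},
    {"jaw":-0.2,"tx":-4.96,"ty":-1.28,"tz":0.4,"wx":0,"wy":0,"wz":0},
    {"jaw":-0.2,"tx":-4.96,"ty":-1.28,"tz":0.4,"wx":0,"wy":0,"wz":0},
    {"jaw":-0.2,"tx":0,"ty":0,"tz":0,"wx":0,"wy":0,"wz":0},
    {"jaw":-0.2,"tx":0,"ty":0,"tz":0,"wx":0,"wy":0,"wz":0},
    {"jaw":-0.2,"tx":0,"ty":0,"tz":0,"wx":0,"wy":0,"wz":0}
  ]
}}

```text
clock: 25.45
tcp_pos: [0.5148, -0.1096, 0.2852]
orientation: [-0.001, 0.606, 0.795, -0.0]
wrist_force: [-0.4, -0.1, -0.6]
finger_gap: 0.034
```

Run:
```python
from h import *
w=eyes.calibration("wrist");im=eyes.read_camera("wrist");cv2.imwrite("pics/w16.png",im)
cv2.imwrite("pics/w16b.png",cv2.resize(im[150:280,220:350],None,fx=4,fy=4))
go(.5148,-.1108,.032,15.3)
print(proj(w,(.5148,-.1108,.046)))
```

```text
clock 25.5 grasp [ 0.5148 -0.1094  0.1304] zaxis [-0.001  0.    -1.   ] jawang 15.4 gap 0.0344
shift cm [-0.14 -0.03  9.84] dist 9.8 wz 0.1  q1 -21 q6 54
(np.float64(279.83190479774277), np.float64(226.32076763832987))
```

View pics/w16.png

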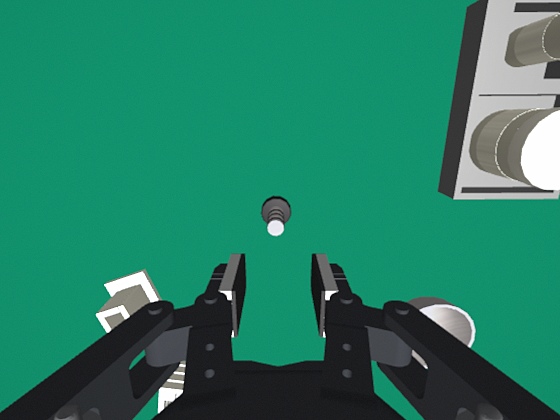

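View pics/w16b.png

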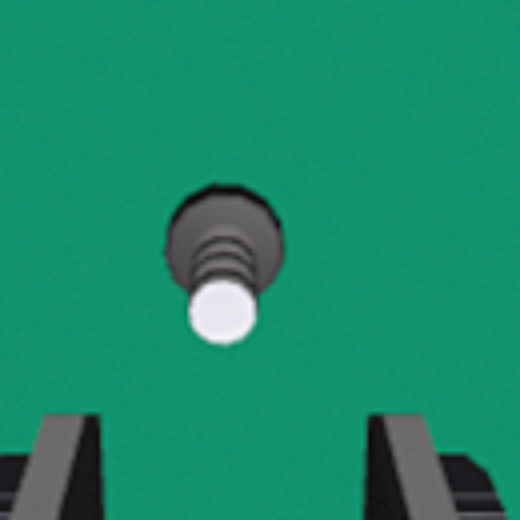

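Run:
```python
from h import *
w=eyes.calibration("wrist")
p=onz(w,275.5,227.6,.046);print(p)
go(p[0],p[1],.033,15.3)
```

```text
[ 0.51223335 -0.11266226  0.046     ]
clock 25.5 grasp [ 0.5148 -0.1094  0.1304] zaxis [-0.001  0.    -1.   ] jawang 15.4 gap 0.0344
shift cm [-0.25 -0.33  9.74] dist 9.8 wz 0.1  q1 -21 q6 54
```

>>> {"api": "carry_out", "payload": {
  "motion": [
    {"jaw":-0.2,"tx":-0.25,"ty":-0.32,"tz":1.5,"wx":0,"wy":0,"wz":0},
    {"jaw":-0.2,"tx":0,"ty":0,"tz":2,"wx":0,"wy":0,"wz":0},
    {"jaw":-0.2,"tx":0,"ty":0,"tz":2,"wx":0,"wy":0,"wz":0},
    {"jaw":-0.2,"tx":0,"ty":0,"tz":2,"wx":0,"wy":0,"wz":0},
    {"jaw":-0.2,"tx":0,"ty":0,"tz":1.5,"wx":0,"wy":0,"wz":0},
    {"jaw":-0.2,"tx":0,"ty":0,"tz":0.7,"wx":0,"wy":0,"wz":0},
    {"jaw":-0.3,"tx":0,"ty":0,"tz":0,"wx":0,"wy":0,"wz":0},
    {"jaw":-0.5,"tx":0,"ty":0,"tz":0,"wx":0,"wy":0,"wz":0},
    {"jaw":-0.6,"tx":0,"ty":0,"tz":0,"wx":0,"wy":0,"wz":0},
    {"jaw":-0.7,"tx":0,"ty":0,"tz":0,"wx":0,"wy":0,"wz":0},
    {"jaw":-0.8,"tx":0,"ty":0,"tz":0,"wx":0,"wy":0,"wz":0},
    {"jaw":-1,"tx":0,"ty":0,"tz":0,"wx":0,"wy":0,"wz":0},
    {"jaw":-1,"tx":0,"ty":0,"tz":0,"wx":0,"wy":0,"wz":0},
    {"jaw":-1,"tx":0,"ty":0,"tz":0,"wx":0,"wy":0,"wz":0}
  ]
}}

```text
clock: 27.25
tcp_pos: [0.5129, -0.1142, 0.1892]
orientation: [0.001, 0.607, 0.795, 0.0]
wrist_force: [0.5, 0.4, 4.7]
finger_gap: 0.0112
```

Run:
```python
from h import *
go(.568,.368,.037,15.3)
cv2.imwrite("pics/w17.png",eyes.read_camera("wrist"))
```

```text
clock 27.25 grasp [ 0.5131 -0.1142  0.0342] zaxis [ 0.001 -0.    -1.   ] jawang 15.2 gap 0.0112
shift cm [45.08 17.97 -0.29] dist 48.5 wz -0.1  q1 -21 q6 53
```

View pics/w17.png

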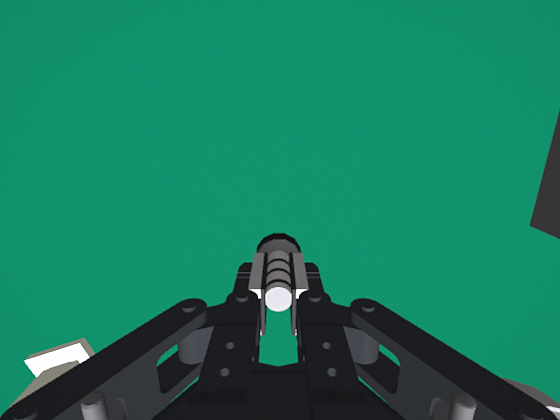

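>>> {"api": "carry_out", "payload": {
  "motion": [
    {"jaw":-1,"tx":0,"ty":0,"tz":-0.5,"wx":0,"wy":0,"wz":0},
    {"jaw":-1,"tx":0,"ty":0,"tz":-2,"wx":0,"wy":0,"wz":0},
    {"jaw":-1,"tx":0,"ty":0,"tz":-3,"wx":0,"wy":0,"wz":0},
    {"jaw":-1,"tx":0,"ty":0,"tz":-2.5,"wx":0,"wy":0,"wz":0},
    {"jaw":-1,"tx":1.6,"ty":0.64,"tz":-1,"wx":0,"wy":0,"wz":0},
    {"jaw":-1,"tx":3,"ty":1.2,"tz":0,"wx":0,"wy":0,"wz":0},
    {"jaw":-1,"tx":4.2,"ty":1.67,"tz":0,"wx":0,"wy":0,"wz":0},
    {"jaw":-1,"tx":4.2,"ty":1.67,"tz":0,"wx":0,"wy":0,"wz":0},
    {"jaw":-1,"tx":4.2,"ty":1.67,"tz":0,"wx":0,"wy":0,"wz":0},
    {"jaw":-1,"tx":4.2,"ty":1.67,"tz":0,"wx":0,"wy":0,"wz":0},
    {"jaw":-1,"tx":4.2,"ty":1.67,"tz":0,"wx":0,"wy":0,"wz":0},
    {"jaw":-1,"tx":4.2,"ty":1.67,"tz":0,"wx":0,"wy":0,"wz":0},
    {"jaw":-1,"tx":4.2,"ty":1.67,"tz":0,"wx":0,"wy":0,"wz":0},
    {"jaw":-1,"tx":4.2,"ty":1.67,"tz":0,"wx":0,"wy":0,"wz":0},
    {"jaw":-1,"tx":3.2,"ty":1.28,"tz":0,"wx":0,"wy":0,"wz":0},
    {"jaw":-1,"tx":2.2,"ty":0.88,"tz":0,"wx":0,"wy":0,"wz":0},
    {"jaw":-1,"tx":1.5,"ty":0.6,"tz":0,"wx":0,"wy":0,"wz":0},
    {"jaw":-1,"tx":0,"ty":0,"tz":0,"wx":0,"wy":0,"wz":0},
    {"jaw":-1,"tx":0,"ty":0,"tz":0,"wx":0,"wy":0,"wz":0}
  ]
}}

```text
clock: 29.68
tcp_pos: [0.567, 0.3677, 0.2783]
orientation: [-0.0, 0.607, 0.794, -0.001]
wrist_force: [-0.2, -0.6, -0.8]
finger_gap: 0.0113
```

Run:
```python
from h import *
go(.568,.368,.038,15.3)
cv2.imwrite("pics/w18.png",eyes.read_camera("wrist"))
```

```text
clock 29.68 grasp [0.5669 0.3676 0.1233] zaxis [-0.001 -0.001 -1.   ] jawang 15.2 gap 0.0113
shift cm [0.01 0.12 8.53] dist 8.5 wz -0.1  q1 26 q6 101
```

View pics/w18.png

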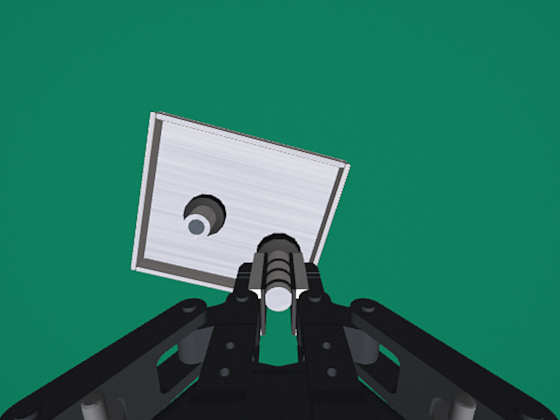

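Contact expected at grasp z ≈ 0.0382; stop about 2 mm above, then ease down.

>>> {"api": "carry_out", "payload": {
  "motion": [
    {"jaw":-1,"tx":0,"ty":0.1,"tz":1.5,"wx":0,"wy":0,"wz":0},
    {"jaw":-1,"tx":0,"ty":0,"tz":2,"wx":0,"wy":0,"wz":0},
    {"jaw":-1,"tx":0,"ty":0,"tz":2,"wx":0,"wy":0,"wz":0},
    {"jaw":-1,"tx":0,"ty":0,"tz":1.3,"wx":0,"wy":0,"wz":0},
    {"jaw":-1,"tx":0,"ty":0,"tz":0.7,"wx":0,"wy":0,"wz":0},
    {"jaw":-1,"tx":0,"ty":0,"tz":0.4,"wx":0,"wy":0,"wz":0},
    {"jaw":-1,"tx":0,"ty":0,"tz":0.3,"wx":0,"wy":0,"wz":0},
    {"jaw":-1,"tx":0,"ty":0,"tz":0.15,"wx":0,"wy":0,"wz":0},
    {"jaw":-1,"tx":0,"ty":0,"tz":0,"wx":0,"wy":0,"wz":0},
    {"jaw":-1,"tx":0,"ty":0,"tz":0,"wx":0,"wy":0,"wz":0}
  ]
}}

```text
clock: 30.98
tcp_pos: [0.5684, 0.3687, 0.1955]
orientation: [0.0, 0.607, 0.795, 0.0]
wrist_force: [0.4, -0.4, -0.3]
finger_gap: 0.0112
```

>>> {"api": "carry_out", "payload": {
  "motion": [
    {"jaw":-1,"tx":0,"ty":0,"tz":0.12,"wx":0,"wy":0,"wz":0},
    {"jaw":-1,"tx":0,"ty":0,"tz":0.08,"wx":0,"wy":0,"wz":0},
    {"jaw":-1,"tx":0,"ty":0,"tz":0.06,"wx":0,"wy":0,"wz":0},
    {"jaw":-1,"tx":0,"ty":0,"tz":0,"wx":0,"wy":0,"wz":0},
    {"jaw":-1,"tx":0,"ty":0,"tz":0,"wx":0,"wy":0,"wz":0}
  ]
}}

```text
clock: 31.6
tcp_pos: [0.5682, 0.3686, 0.1932]
orientation: [0.0, 0.607, 0.795, 0.0]
wrist_force: [-2.1, -0.1, 5.5]
finger_gap: 0.0112
```

>>> {"api": "carry_out", "payload": {
  "motion": [
    {"jaw":-0.65,"tx":0,"ty":0,"tz":0,"wx":0,"wy":0,"wz":0},
    {"jaw":-0.5,"tx":0,"ty":0,"tz":0,"wx":0,"wy":0,"wz":0},
    {"jaw":-0.4,"tx":0,"ty":0,"tz":0,"wx":0,"wy":0,"wz":0},
    {"jaw":-0.4,"tx":0,"ty":0,"tz":0,"wx":0,"wy":0,"wz":0},
    {"jaw":-0.4,"tx":0,"ty":0,"tz":-1,"wx":0,"wy":0,"wz":0},
    {"jaw":-0.4,"tx":0,"ty":0,"tz":-3,"wx":0,"wy":0,"wz":0},
    {"jaw":-0.3,"tx":0,"ty":0,"tz":-4,"wx":0,"wy":0,"wz":0},
    {"jaw":-0.2,"tx":0,"ty":0,"tz":-4,"wx":0,"wy":0,"wz":0},
    {"jaw":-0.2,"tx":0,"ty":0,"tz":0,"wx":0,"wy":0,"wz":0},
    {"jaw":-0.2,"tx":0,"ty":0,"tz":0,"wx":0,"wy":0,"wz":0}
  ]
}}

```text
clock: 32.85
tcp_pos: [0.5681, 0.3685, 0.3129]
orientation: [0.0, 0.607, 0.795, 0.0]
wrist_force: [-0.3, -0.3, -0.3]
finger_gap: 0.0341
```

Run:
```python
from h import *
go(.4123,-.235,.130,35.4)
cv2.imwrite("pics/w19.png",eyes.read_camera("wrist"))
```

```text
clock 32.85 grasp [0.5682 0.3686 0.1579] zaxis [ 0.  0. -1.] jawang 15.2 gap 0.0341
shift cm [-54.14 -30.91   2.77] dist 62.4 wz -20.2  q1 26 q6 101
```

View pics/w19.png

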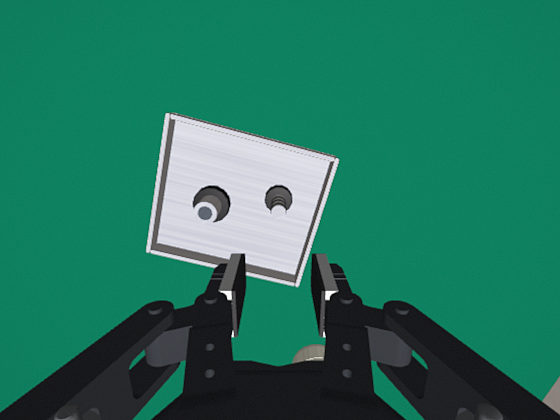

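>>> {"api": "carry_out", "payload": {
  "motion": [
    {"jaw":0,"tx":-4.51,"ty":-2.58,"tz":0,"wx":0,"wy":0,"wz":0},
    {"jaw":0,"tx":-4.51,"ty":-2.58,"tz":0,"wx":0,"wy":0,"wz":0},
    {"jaw":0,"tx":-4.51,"ty":-2.58,"tz":0,"wx":0,"wy":0,"wz":0},
    {"jaw":0,"tx":-4.51,"ty":-2.58,"tz":0,"wx":0,"wy":0,"wz":0},
    {"jaw":0,"tx":-4.51,"ty":-2.58,"tz":0,"wx":0,"wy":0,"wz":0},
    {"jaw":0,"tx":-4.51,"ty":-2.58,"tz":0,"wx":0,"wy":0,"wz":0},
    {"jaw":0,"tx":-4.51,"ty":-2.58,"tz":0,"wx":0,"wy":0,"wz":0},
    {"jaw":0,"tx":-4.51,"ty":-2.58,"tz":0,"wx":0,"wy":0,"wz":0},
    {"jaw":0,"tx":-4.51,"ty":-2.58,"tz":0.5,"wx":0,"wy":0,"wz":0},
    {"jaw":0,"tx":-4.51,"ty":-2.58,"tz":0.7,"wx":0,"wy":0,"wz":0},
    {"jaw":0,"tx":-4.51,"ty":-2.58,"tz":0.7,"wx":0,"wy":0,"wz":0},
    {"jaw":0,"tx":-4.51,"ty":-2.58,"tz":0.7,"wx":0,"wy":0,"wz":0},
    {"jaw":0,"tx":0,"ty":0,"tz":0,"wx":0,"wy":0,"wz":-10},
    {"jaw":0,"tx":0,"ty":0,"tz":0,"wx":0,"wy":0,"wz":-10},
    {"jaw":0,"tx":0,"ty":0,"tz":0,"wx":0,"wy":0,"wz":0},
    {"jaw":0,"tx":0,"ty":0,"tz":0,"wx":0,"wy":0,"wz":0}
  ]
}}

```text
clock: 34.9
tcp_pos: [0.4116, -0.2346, 0.2859]
orientation: [-0.001, 0.461, 0.887, 0.0]
wrist_force: [0.5, -0.3, -0.9]
finger_gap: 0.0423
```

Run:
```python
from h import *
w=eyes.calibration("wrist");im=eyes.read_camera("wrist");cv2.imwrite("pics/w20.png",im)
cv2.imwrite("pics/w20b.png",cv2.resize(im[150:290,200:350],None,fx=4,fy=4))
go(.4123,-.235,.130,35.4)
```

```text
clock 34.95 grasp [ 0.4116 -0.2345  0.1311] zaxis [-0.001  0.001 -1.   ] jawang 35.1 gap 0.0429
shift cm [-0.08  0.03  0.11] dist 0.1 wz -0.3  q1 -39 q6 15
```

View pics/w20.png

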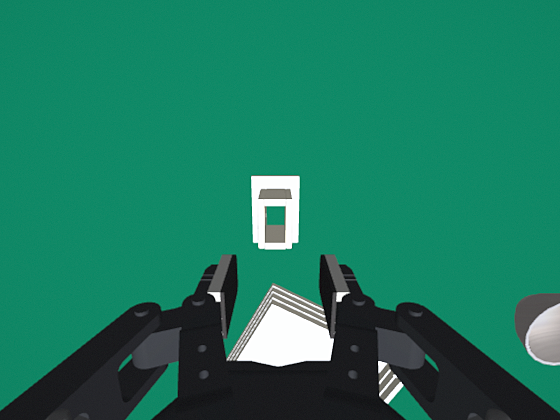

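View pics/w20b.png

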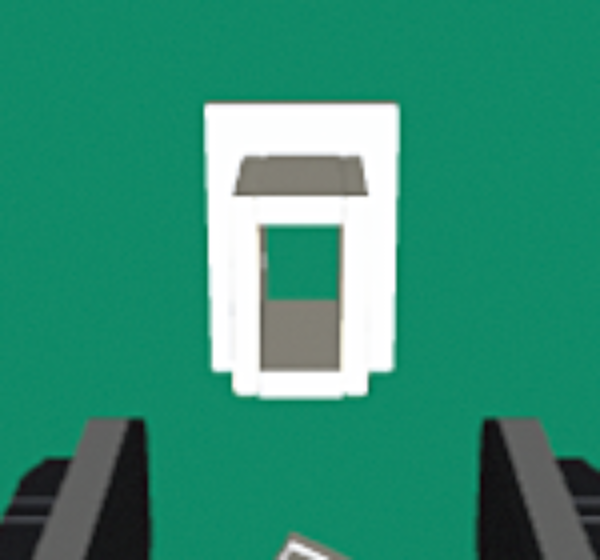

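Run:
```python
from h import *
w=eyes.calibration("wrist")
p=onz(w,274.9,223.6,.040);print(p)
go(p[0],p[1],.028,35.4)
```

```text
[ 0.40931309 -0.23766179  0.04      ]
clock 34.95 grasp [ 0.4116 -0.2345  0.1311] zaxis [-0.001  0.001 -1.   ] jawang 35.1 gap 0.0429
shift cm [-0.13 -0.36 10.31] dist 10.3 wz -0.3  q1 -39 q6 15
```

>>> {"api": "carry_out", "payload": {
  "motion": [
    {"jaw":0.1,"tx":-0.1,"ty":-0.33,"tz":1.5,"wx":0,"wy":0,"wz":0},
    {"jaw":0.1,"tx":0,"ty":0,"tz":2,"wx":0,"wy":0,"wz":0},
    {"jaw":0.1,"tx":0,"ty":0,"tz":2,"wx":0,"wy":0,"wz":0},
    {"jaw":0.1,"tx":0,"ty":0,"tz":2,"wx":0,"wy":0,"wz":0},
    {"jaw":0.1,"tx":0,"ty":0,"tz":1.8,"wx":0,"wy":0,"wz":0},
    {"jaw":0.1,"tx":0,"ty":0,"tz":0.9,"wx":0,"wy":0,"wz":0},
    {"jaw":-0.1,"tx":0,"ty":0,"tz":0,"wx":0,"wy":0,"wz":0},
    {"jaw":-0.2,"tx":0,"ty":0,"tz":0,"wx":0,"wy":0,"wz":0},
    {"jaw":-0.3,"tx":0,"ty":0,"tz":0,"wx":0,"wy":0,"wz":0},
    {"jaw":-0.4,"tx":0,"ty":0,"tz":0,"wx":0,"wy":0,"wz":0},
    {"jaw":-0.7,"tx":0,"ty":0,"tz":0,"wx":0,"wy":0,"wz":0},
    {"jaw":-1,"tx":0,"ty":0,"tz":0,"wx":0,"wy":0,"wz":0},
    {"jaw":-1,"tx":0,"ty":0,"tz":0,"wx":0,"wy":0,"wz":0}
  ]
}}

```text
clock: 36.58
tcp_pos: [0.41, -0.2379, 0.1852]
orientation: [0.001, 0.46, 0.888, -0.0]
wrist_force: [-0.8, 0.3, 5.2]
finger_gap: 0.0258
```

Run:
```python
from h import *
go(.5338,-.3542,.034,6.4)
cv2.imwrite("pics/w21.png",eyes.read_camera("wrist"))
```

```text
clock 36.58 grasp [ 0.4102 -0.2381  0.0302] zaxis [ 0.001 -0.001 -1.   ] jawang 35.2 gap 0.0258
shift cm [-16.62   3.39  -0.35] dist 17.0 wz 28.8  q1 -40 q6 15
```

View pics/w21.png

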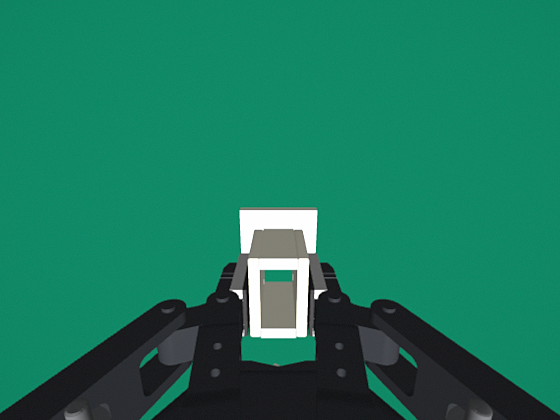

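>>> {"api": "carry_out", "payload": {
  "motion": [
    {"jaw":-1,"tx":0,"ty":0,"tz":-0.5,"wx":0,"wy":0,"wz":0},
    {"jaw":-1,"tx":0,"ty":0,"tz":-2,"wx":0,"wy":0,"wz":0},
    {"jaw":-1,"tx":0,"ty":0,"tz":-3,"wx":0,"wy":0,"wz":0},
    {"jaw":-1,"tx":0,"ty":0,"tz":-2.5,"wx":0,"wy":0,"wz":0},
    {"jaw":-1,"tx":-1.5,"ty":0.3,"tz":0,"wx":0,"wy":0,"wz":0},
    {"jaw":-1,"tx":-3,"ty":0.6,"tz":0,"wx":0,"wy":0,"wz":0},
    {"jaw":-1,"tx":-3.6,"ty":0.75,"tz":0,"wx":0,"wy":0,"wz":0},
    {"jaw":-1,"tx":-3.6,"ty":0.75,"tz":0,"wx":0,"wy":0,"wz":0},
    {"jaw":-1,"tx":-3,"ty":0.6,"tz":0,"wx":0,"wy":0,"wz":0},
    {"jaw":-1,"tx":-1.9,"ty":0.4,"tz":0,"wx":0,"wy":0,"wz":0},
    {"jaw":-1,"tx":0,"ty":0,"tz":0,"wx":0,"wy":0,"wz":7.2},
    {"jaw":-1,"tx":0,"ty":0,"tz":0,"wx":0,"wy":0,"wz":7.2},
    {"jaw":-1,"tx":0,"ty":0,"tz":0,"wx":0,"wy":0,"wz":7.2},
    {"jaw":-1,"tx":0,"ty":0,"tz":0,"wx":0,"wy":0,"wz":7.2},
    {"jaw":-1,"tx":0,"ty":0,"tz":0,"wx":0,"wy":0,"wz":0},
    {"jaw":-1,"tx":0,"ty":0,"tz":0,"wx":0,"wy":0,"wz":0}
  ]
}}

```text
clock: 38.62
tcp_pos: [0.5333, -0.3538, 0.2635]
orientation: [-0.001, 0.666, 0.746, 0.0]
wrist_force: [-0.1, -0.5, -0.4]
finger_gap: 0.0256
```

Run:
```python
from h import *
go(.5338,-.3542,.0352,6.4)
w=eyes.calibration("wrist");im=eyes.read_camera("wrist")
for l in [(75,65),(75,-65),(-75,65),(-75,-65)]:
    a=np.radians(6.4);x=.5338+(l[0]*np.cos(a)-l[1]*np.sin(a))/1e3;y=-.3542+(l[0]*np.sin(a)+l[1]*np.cos(a))/1e3
    p=proj(w,(x,y,.034)); cv2.circle(im,tuple(map(round,map(float,p))),4,(0,0,255),1)
cv2.imwrite("pics/w22.png",im)
```

```text
clock 38.62 grasp [ 0.5332 -0.3537  0.1085] zaxis [-0.001  0.001 -1.   ] jawang 6.6 gap 0.0256
shift cm [-0.06  0.06  7.33] dist 7.3 wz 0.2  q1 -41 q6 43
```

View pics/w22.png

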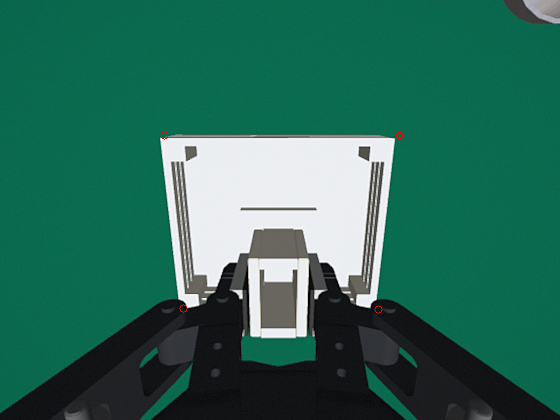

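>>> {"api": "carry_out", "payload": {
  "motion": [
    {"jaw":-1,"tx":0,"ty":0,"tz":1.5,"wx":0,"wy":0,"wz":0},
    {"jaw":-1,"tx":0,"ty":0,"tz":2,"wx":0,"wy":0,"wz":0},
    {"jaw":-1,"tx":0,"ty":0,"tz":1.5,"wx":0,"wy":0,"wz":0},
    {"jaw":-1,"tx":0,"ty":0,"tz":1,"wx":0,"wy":0,"wz":0},
    {"jaw":-1,"tx":0,"ty":0,"tz":0.5,"wx":0,"wy":0,"wz":0},
    {"jaw":-1,"tx":0,"ty":0,"tz":0.4,"wx":0,"wy":0,"wz":0},
    {"jaw":-1,"tx":0,"ty":0,"tz":0.2,"wx":0,"wy":0,"wz":0},
    {"jaw":-1,"tx":0,"ty":0,"tz":0,"wx":0,"wy":0,"wz":0},
    {"jaw":-1,"tx":0,"ty":0,"tz":0,"wx":0,"wy":0,"wz":0}
  ]
}}

```text
clock: 39.8
tcp_pos: [0.5334, -0.3538, 0.194]
orientation: [0.0, 0.666, 0.746, 0.0]
wrist_force: [0.8, 0.4, -0.2]
finger_gap: 0.0257
```

>>> {"api": "carry_out", "payload": {
  "motion": [
    {"jaw":-1,"tx":0,"ty":0,"tz":0.15,"wx":0,"wy":0,"wz":0},
    {"jaw":-1,"tx":0,"ty":0,"tz":0.12,"wx":0,"wy":0,"wz":0},
    {"jaw":-1,"tx":0,"ty":0,"tz":0.1,"wx":0,"wy":0,"wz":0},
    {"jaw":-1,"tx":0,"ty":0,"tz":0.03,"wx":0,"wy":0,"wz":0},
    {"jaw":-1,"tx":0,"ty":0,"tz":0,"wx":0,"wy":0,"wz":0},
    {"jaw":-1,"tx":0,"ty":0,"tz":0,"wx":0,"wy":0,"wz":0}
  ]
}}

```text
clock: 40.55
tcp_pos: [0.5332, -0.3536, 0.1903]
orientation: [0.0, 0.666, 0.746, 0.0]
wrist_force: [-2.3, 1.9, 5.4]
finger_gap: 0.0255
```

>>> {"api": "carry_out", "payload": {
  "motion": [
    {"jaw":-0.35,"tx":0,"ty":0,"tz":0,"wx":0,"wy":0,"wz":0},
    {"jaw":-0.2,"tx":0,"ty":0,"tz":0,"wx":0,"wy":0,"wz":0},
    {"jaw":-0.05,"tx":0,"ty":0,"tz":0,"wx":0,"wy":0,"wz":0},
    {"jaw":-0.05,"tx":0,"ty":0,"tz":0,"wx":0,"wy":0,"wz":0},
    {"jaw":-0.05,"tx":0,"ty":0,"tz":-1,"wx":0,"wy":0,"wz":0},
    {"jaw":-0.05,"tx":0,"ty":0,"tz":-3,"wx":0,"wy":0,"wz":0},
    {"jaw":-0.05,"tx":0,"ty":0,"tz":-4,"wx":0,"wy":0,"wz":0},
    {"jaw":-0.05,"tx":0,"ty":0,"tz":-4,"wx":0,"wy":0,"wz":0},
    {"jaw":-0.05,"tx":4,"ty":0,"tz":-3,"wx":0,"wy":0,"wz":0},
    {"jaw":0,"tx":4,"ty":0,"tz":-2,"wx":0,"wy":0,"wz":0},
    {"jaw":0,"tx":4,"ty":-3,"tz":0,"wx":0,"wy":0,"wz":0},
    {"jaw":0,"tx":4,"ty":-3,"tz":0,"wx":0,"wy":0,"wz":0},
    {"jaw":0,"tx":0,"ty":0,"tz":0,"wx":0,"wy":0,"wz":0},
    {"jaw":0,"tx":0,"ty":0,"tz":0,"wx":0,"wy":0,"wz":0}
  ]
}}

```text
clock: 42.3
tcp_pos: [0.4561, -0.2016, 0.3607]
orientation: [0.001, 0.666, 0.746, 0.0]
wrist_force: [0.1, -0.6, -0.1]
finger_gap: 0.0427
```

Run:
```python
from h import *
a=eyes.read_camera("scene");b=eyes.read_camera("top")
cv2.imwrite("pics/s_end.png",cv2.resize(a[110:370,130:480],None,fx=2.2,fy=2.2,interpolation=2))
cv2.imwrite("pics/t_end.png",cv2.resize(b[120:280,100:460],None,fx=2.2,fy=2.2,interpolation=2))
go(.5,0,.2)
```

```text
clock 42.4 grasp [ 0.4568 -0.2024  0.2052] zaxis [ 0.002 -0.001 -1.   ] jawang 6.4 gap 0.0427
shift cm [19.63  6.55  0.51] dist 20.7
```

View pics/s_end.png

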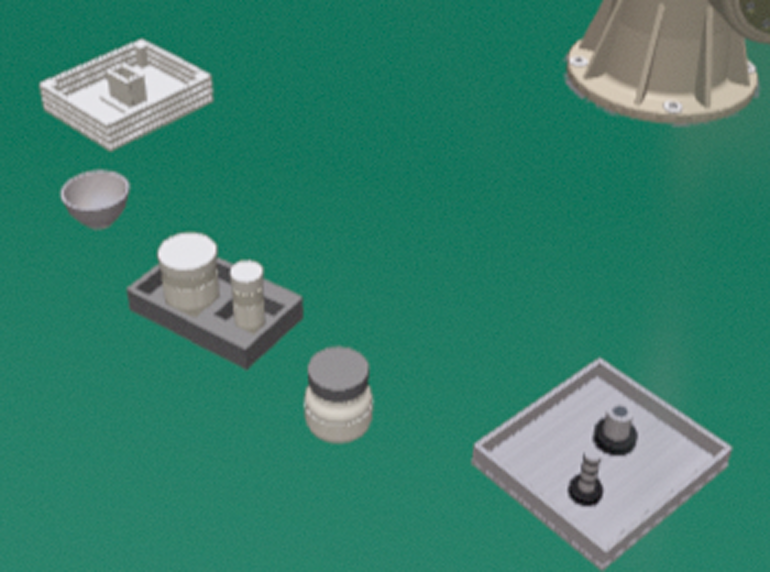

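View pics/t_end.png

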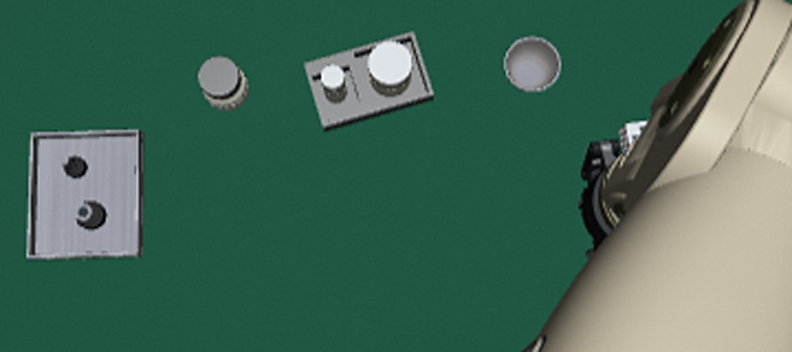

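```bash
python3 -c "
from workcell import env
print(env.hand_in())"
```

```text
the job is handed in; nothing more can be done
None
```

The trolley is cleared and the job was handed in at about 42 s of the 128 s allowed. I secured the pot in the large bay first and the vial in the small bay second. The short valve and then the long valve followed into the steel tray, and last the bite block into the white basket.

- **Placings:** I lowered each item until the wrist felt light contact, 2.5 to 5.5 N, at the height expected for its container floor, then released it.
- **Final pictures:** The scene view shows all five items upright inside their own containers, with the arm clear. The gallipot and gel jar look unmoved. In the top view the arm hid the basket, so I confirmed the bite block from the scene view only.
- **Disagreement:** The wrist camera showed the rack about 2–3 mm off my top-camera estimate. That is well inside the clearance of about 10 mm around each item in its bay. I kept the vial where the picture showed it centred.

No check failed. The hand-in gives no verdict.

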